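# Extend the paint-tray arm by one lock hole

### The job

First push the paint tray outwards along its tube by the yellow fin until it snaps over the spring catch and is fully home. Then pull up the orange lock knob, slide the tube section outwards with it to the next hole only (one hole on from where it is), and let the pin drop fully into that hole. Finish while still holding the knob with the pin down, and leave the pots, cups and mug alone.

Things in the scene. Friction and masses are not known exactly. Their poses are not given: they have to be found in the camera images.
- station: Black base plate 340 x 225 x 12 mm screwed to the table (cannot move), carrying a telescopic paint-tray arm. Origin on the table; +x = OUTWARDS (the arm extends), z up. Plate spans y -140 to +85 mm. Fixed aluminium lock rail, 30 mm square, top 60 mm above the table, along x at y = -45 mm between blue blocks 62 mm high; dark 13 mm lock holes in its top at x = -110, -60, -10, +40 mm.
- section (a joint): Travel of the tube section (m) along station +x; 0 at start, pin in hole x = -60 mm. Next hole outwards +0.050, then +0.100; inwards -0.050. Range -0.055 to 0.105. Steel tube 30 mm square at station y = +45 mm, top at 60 mm, plus grey cross plate (50 x 150 mm, top at 72 mm) that rides on the rail and carries the lock pin. Friction about 2.5 N; at most 2 mm of play while the pin is in a hole.
- plunger (a joint): Lift of the spring-loaded lock pin, m: 0 = pin fully down in a hole, 0.018 = pulled right up. The 10 mm round-ended pin clears the rail above about 0.014 and rests at about 0.013 if let down between holes. A spring pulls it down with about 4 N (down) to 8.5 N (up).
- knob: Orange pull knob on the lock pin: upright cylinder 27 mm in diameter, 40 mm tall. Origin: centre of its underside, on the pin axis; z up. With the pin down its underside is 84 mm, its top 124 mm above the table; under it a 20 mm brass boss on the grey cross plate (top 72 mm). It stands at station x = -60 mm + section travel, y = -45 mm, and lifts with the pin.
- knob_top (a point): Centre of the knob's top face, 40 mm above its origin.
- tray (a joint): Travel of the paint-tray carriage along the tube section, m, along the station's +x, 0 to 0.100. A spring ball in the tube is met from about 0.083 on (it takes about 6 N to push over it; plain sliding takes 1.5 N); the carriage snaps over it and is home against its end stop at about 0.099 to 0.100.
- next_hole (a point): Centre of the mouth of the next lock hole outwards, in the rail top 60 mm above the table, at station x = -10 mm, y = -45 mm: the knob must end straight above it.
- fin_top (a point): Centre of the top edge of the yellow push fin, an upright plate at the tray's inner (-x) end: 8 mm thick along station x, 60 mm wide along y, top 135 mm, bottom 73 mm above the table. The black tray (110 x 90 mm, six round colour pans, rim 94 mm above the table) extends from the fin in station +x, centred at station y = +45 mm.
- pot_green: Bystander: face-paint pot, green lid, 56 mm diameter, 22 mm tall, standing on the station's base plate beside the rail. Origin: centre of underside.
- pot_brown: Bystander: face-paint pot, brown lid, 56 mm diameter, 22 mm tall. Origin: centre of underside.
- pot_blue: Bystander: face-paint pot, blue lid, 56 mm diameter, 22 mm tall. Origin: centre of underside.
- cup_orange: Bystander: empty orange plastic cup, 84 mm across the rim, 115 mm tall. Origin: centre of underside.
- cup_purple: Bystander: purple cup, 84 mm across the rim, 110 mm tall, with green brushes standing in it up to 200 mm. Origin: centre of underside.
- mug: Bystander: white mug with a handle, 84 mm across, 90 mm tall. Origin: centre of underside.

How it is judged:
On the way, in this order (a step that is already met when the one before it is completed fails the run):
1. the tray is pushed fully home past its spring catch, the tube section still locked in its first hole (value of joint tray above 0.096 m and value of joint section between -0.004 and 0.004 m and value of joint plunger below 0.004 m), for 0.2 s.
2. the lock pin is pulled up clear of its hole (value of joint plunger above 0.01 m), for 0.05 s.
3. the section is at the next hole outwards with the pin fully down in it (value of joint section between 0.0465 and 0.0535 m and value of joint plunger below 0.003 m), for 0.2 s.
At the end, for the whole second after the job is handed in: The section is at the next hole outwards (travel 50 mm within 3.5 mm), the pin is down in it (lift under 3 mm), the tray is still home past its catch (travel over 96 mm), and the fingers still hold the knob (contact force over 3 N) (all of step 3 and value of joint tray above 0.096 m and contact force between the fingers and knob above 3 N); the arm keeps its last pose, push and grip.
It fails at once if a pot, cup or the mug is moved by more than 30 mm (distance of any of pot_green, pot_brown, pot_blue, cup_orange, cup_purple, mug from where it was at the start of the episode above 0.03 m).
It also fails if it takes over 48 s, if anything falls off the work surface, if the arm or the gripper's body presses on something with over 40 N, if the wrist force passes 120 N, or if a joint passes its speed limit or range.

### The arm

A 6-joint arm with a two-finger parallel gripper is mounted at the origin on the work surface. World frame = base frame: x ahead of the robot, y to its left, z up, the work surface at z = 0. Lengths are in m, angles in rad, forces in N, time in s.
With the tool pointing down it reaches from about 0.225 to 0.875 m from the base axis. Payload 3.4 kg.
Tool frame: the origin (TCP) lies on the centre line of the jaws, within the pads' length; the fingertips stand 19 mm ahead of it and the grasp point (between the pads) is the TCP; z points along the fingers, y is the direction in which the jaws open and shut (so a half turn about z gives the same grasp; the last joint's range is limited). The gripper opens to 85 mm and grips with 20 to 120 N. Pads are 22 mm wide; open, the fingers measure 114 mm over their backs; the gripper's body (76 mm by 85 mm) begins 54 mm behind the grasp point. The pads swing forward as they close: fully open they stand 13 mm farther back than shut.
Start: joints at [-1.403, 0.276, 1.505, -0, 1.361, -0.121], TCP at [0.164, -0.551, 0.222] pointing down, gripper open.
Joint ranges: [-2.89, 2.89], [-0.75, 2.08], [0.22, 2.7], [-1.18, 4.32], [0.11, 2.71], [-2.7, 2.7]. Speed limits (rad/s): [2.57, 2.57, 3.14, 3.14, 3.14, 3.14].

### API

Orientations are given as a unit quaternion [w, x, y, z].
In Python, from rig import monitor, eyes, manip, models gives the robot as it stands.
- The arm moves only by the tool send_rows, never from a script. Its argument "deltas" is a list of rows, each an object with "dp": the shift along the world's x, y, z each as a share of 0.12 m, from -1 to 1, a list of three; "rotation": the turn, a rotation vector about the world's x, y, z each as a share of 0.5 rad, from -1 to 1, a list of three. In form: [{"dp": [dx, dy, dz], "rotation": [rx, ry, rz]}, ...]. A call has 1 to 12 rows; each row is the pose to reach, as a shift and turn from the pose commanded when the call began; what a row does not reach only later rows make up. A row lasts 1/12 s, in which the tool goes at most 41.7 mm and 7.16 degrees, less where a joint would pass 70% of its speed; a pose out of reach is approached as far as the arm can. A call with a number of a shift or a turn outside -1 to 1 is refused whole. A call with a gripper value outside its range is refused whole. "fingers" is the closure, from -1 (fully open) to 1 (shut), set as the call begins (left out, the last holds). The fingers move at their own pace and stop on an object; "grip_force" is the grip in N (left out, the last holds). Time passes only in rows, so rows that repeat a pose let the fingers close. It gives the time, the measured TCP pose, the force and the opening at its end, in the units of the state.
- monitor.get_state(): the state, without advancing time (a new reading comes with each control period).
- eyes.get_image(name): name is "side" or "top" or "wrist"; returns a dict with "color" (480x640x3 uint8, red, green, blue), "depth" (480x640 float32, m along the optical axis (not along the pixel's ray), 0 where there is no reading), "mtx" (3x3 intrinsics, pixels), "rvec" (rotation vector, rad) and "tvec" (3), from world to camera coordinates, as OpenCV has them. Camera axes: x right, y down, z forward; pixel columns grow to the right and rows downward; lengths in m; the calibration is good to about 2 mm. A picture is of the moment at which its call begins.
- manip.sign_off(): hands the job in, once; it reports no verdict.
Trained networks look in a picture, given as the dict that the camera call returned (one of the last four; its "shot" number tells which), for a name from the list of things; names that differ only in an ending like _2 or _b are one class to them, and where a whole thing is asked for, a point or a joint stands for the part that bears it (a point fixed in the world has none). Each returns a list of dicts, best first, with "score" (0 to 1); they miss things now and then, are a little off and sometimes report something else, mostly with a low value. They report only what shows in the picture. A call takes as long as a camera call.
- models.find_in(name, picture): "box" ([left, top, right, bottom] in pixels, round what is visible of it).
The state is a dict: "clock": time; "qpos": joint angles; "qd": joint speeds; "effort": joint torques, N m; "position": TCP position; "ee_rot": TCP orientation; "contact_force": force on the tool from outside, world axes, zero at the start; "moment": the same for the moment, N m; "width": finger opening in m.
Only numpy, scipy, OpenCV 4.12 (cv2) and the standard library are available. Lean on these libraries where they do the work, as an engineer would, in place of code of your own. Each camera call takes 0.05 s, during which the arm holds its last target.

## Working session

There is one attempt and no reset: what is moved stays moved. The work goes in short steps, Python scripts to look and compute and a tool call to move; the robot and the scene stay as the last step left them, time stands still between calls to the robot, and variables do not carry over. Pictures are saved under pics/ and viewed, and the job is handed in when it is done.

Besides the shell and the picture viewer there is one more tool, called after "Emit:" as name(argument=value, ...), one argument or row to a line, values as JSON. send_rows: Moves the arm, as the interface text tells. Its arguments: {"type":"object","properties":{"deltas":{"type":"array","items":{"type":"object","properties":{"dp":{"type":"array","items":{"type":"number"}},"rotation":{"type":"array","items":{"type":"number"}}}}},"fingers":{"type":"number"},"grip_force":{"type":"number"}},"required":["deltas"]}

```bash
ls; mkdir -p pics; python3 - <<'E'
from rig import monitor, eyes, models
import cv2
s=monitor.get_state()
print({k:s[k] for k in ('clock','position','ee_rot','width','contact_force')})
for n in ('side','top'):
    p=eyes.get_image(n)
    cv2.imwrite(f'pics/{n}0.png',p['color'][:,:,::-1])
    print(n,p['mtx'].tolist(),p['rvec'],p['tvec'])
    for o in ('knob','fin_top','tray','station','pot_green','pot_brown','cup_orange','cup_purple','mug'):
        print(o,[(round(d['score'],2),[round(float(x)) for x in d['box']]) for d in models.find_in(o,p)[:2]])
E
```

```text
pics
{'clock': 0.0, 'position': array([ 0.16367899, -0.55066376,  0.2207215 ]), 'ee_rot': array([-9.17499249e-04,  9.89591109e-01,  1.43904813e-01, -1.87636614e-05]), 'width': 0.08519471725904029, 'contact_force': array([0.27725199, 0.73043181, 0.1882283 ])}
side [[459.82404973736806, 0.0, 326.92530075115974], [0.0, 459.82404973736806, 244.0218474765459], [0.0, 0.0, 1.0]] [ 2.1792122  -0.04564882  0.04946239] [-0.52039198  0.10114805  1.06619678]
knob [(0.65, [351, 243, 365, 263]), (0.36, [218, 242, 375, 310])]
fin_top [(0.64, [256, 248, 319, 288])]
tray [(0.42, [220, 241, 410, 338])]
station [(0.75, [216, 243, 409, 338])]
pot_green [(0.66, [289, 238, 308, 251])]
pot_brown [(0.88, [368, 242, 389, 260])]
cup_orange [(0.81, [352, 398, 413, 478]), (0.24, [218, 243, 408, 337])]
cup_purple [(0.38, [351, 241, 365, 261])]
mug [(0.7, [327, 171, 364, 207]), (0.3, [242, 320, 269, 346])]
top [[486.610820103707, 0.0, 316.2514574358112], [0.0, 486.610820103707, 235.51422242819328], [0.0, 0.0, 1.0]] [ 2.15482797 -2.15803006  0.11488237] [-0.0035323   0.54311776  1.16091916]
knob []
fin_top [(0.64, [303, 251, 360, 312])]
tray [(0.75, [304, 254, 358, 313])]
station [(0.7, [248, 166, 385, 348])]
pot_green [(0.8, [258, 261, 277, 283]), (0.39, [250, 168, 385, 350])]
pot_brown [(0.58, [260, 174, 282, 200])]
cup_orange [(0.59, [483, 198, 528, 236])]
cup_purple [(0.69, [486, 271, 540, 302])]
mug [(0.62, [128, 190, 172, 236])]
```

View pics/side0.png

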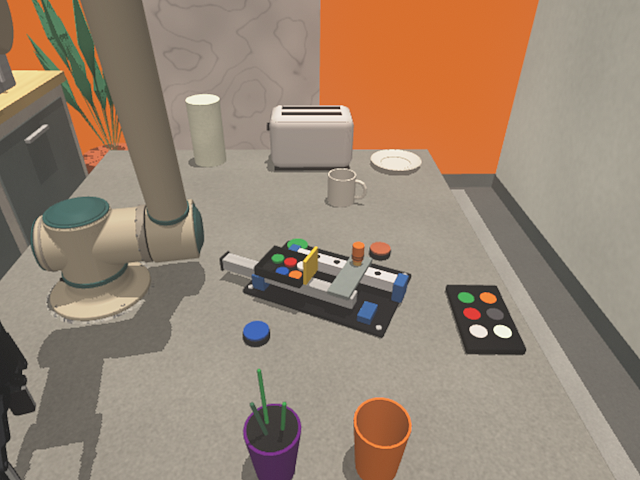

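View pics/top0.png

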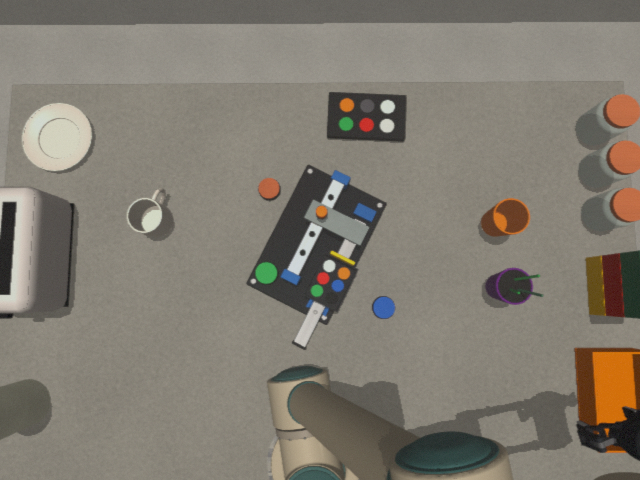

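The pictures show the station with its outward direction (tube end at about (300,345) in the top view) pointing back towards the robot. The knob is at about (321,211) and the fin at about (343,258) in the top view. In the side view the knob is at about (358,247) and the fin at about (310,265).

```bash
cat > h.py <<'E'
import numpy as np, cv2
def R(p): return cv2.Rodrigues(np.array(p['rvec'],float))[0], np.array(p['tvec'],float).ravel()
def cloud(p):
    r,t=R(p); K=p['mtx']; d=p['depth']; v,u=np.mgrid[:480,:640]
    c=np.stack([(u-K[0,2])/K[0,0]*d,(v-K[1,2])/K[1,1]*d,d],-1)
    return (c-t)@r
def ray_z(p,u,v,z):
    r,t=R(p); K=p['mtx']; d=r.T@np.array([(u-K[0,2])/K[0,0],(v-K[1,2])/K[1,1],1]); o=-r.T@t
    return o+d*(z-o[2])/d[2]
def proj(p,X):
    return cv2.projectPoints(np.array(X,float).reshape(-1,1,3),np.array(p['rvec'],float),np.array(p['tvec'],float),np.array(p['mtx'],float),None)[0].reshape(-1,2)
def P(p):
    r,t=R(p); return np.array(p['mtx'])@np.c_[r,t]
def tri(p,a,q,b):
    X=cv2.triangulatePoints(P(p),P(q),np.array(a,float).reshape(2,1),np.array(b,float).reshape(2,1)); return (X[:3]/X[3]).ravel()
E
python3 - <<'E'
from h import *
from rig import eyes
import pickle
ps={n:eyes.get_image(n) for n in ('side','top')}
pickle.dump(ps,open('p0.pkl','wb'))
for n,p in ps.items():
    c=cloud(p); hsv=cv2.cvtColor(p['color'],cv2.COLOR_RGB2HSV)
    for nm,lo,hi in (('orange',(5,150,120),(17,255,255)),('yellow',(20,150,100),(32,255,255)),('blue',(100,120,60),(120,255,255)),('greenlid',(50,120,60),(75,255,255))):
        m=cv2.inRange(hsv,lo,hi)
        k,l,st,ce=cv2.connectedComponentsWithStats(m)
        for i in range(1,k):
            if st[i,4]>20 and 200<ce[i][0]<420 and 150<ce[i][1]<350:
                X=c[l==i]; print(n,nm,st[i].tolist(),ce[i].round(1),np.median(X,0).round(3),X.min(0).round(3),X.max(0).round(3))
    x0,y0,x1,y1=(230,150,400,360) if n=='top' else (210,220,420,350)
    cv2.imwrite(f'pics/{n}z.png',cv2.resize(p['color'][y0:y1,x0:x1,::-1],None,fx=3.5 if n=='side' else 2.8,fy=3.5 if n=='side' else 2.8,interpolation=cv2.INTER_CUBIC))
E
```

```text
side orange [353, 242, 11, 15, 153] [357.9 249.2] [ 0.586 -0.025  0.117] [ 0.465 -0.842 -0.002] [0.624 0.174 0.702]
side orange [370, 243, 20, 10, 143] [379.9 247.5] [0.663 0.116 0.02 ] [0.637 0.094 0.017] [0.687 0.139 0.024]
side orange [289, 270, 13, 9, 89] [295.1 274. ] [ 0.448 -0.066  0.082] [ 0.434 -0.092  0.073] [ 0.46  -0.04   0.093]
side yellow [303, 247, 15, 37, 359] [309.8 265.2] [ 0.48  -0.07   0.109] [ 0.464 -0.842  0.01 ] [0.496 0.123 0.702]
side blue [289, 244, 12, 8, 50] [294.  247.5] [0.444 0.065 0.06 ] [0.432 0.052 0.032] [0.458 0.11  0.063]
side blue [276, 267, 13, 8, 86] [282.3 270.4] [ 0.421 -0.051  0.082] [ 0.406 -0.842  0.074] [ 0.465 -0.029  0.702]
side blue [394, 273, 15, 14, 125] [400.7 279.7] [ 0.68  -0.065  0.06 ] [ 0.663 -0.087  0.011] [0.717 0.021 0.063]
side blue [358, 301, 20, 19, 225] [367.2 309.8] [ 0.6   -0.124  0.028] [ 0.465 -0.842  0.009] [ 0.627 -0.076  0.702]
side blue [243, 321, 26, 19, 387] [255.8 330.2] [ 0.367 -0.169  0.021] [ 0.342 -0.842 -0.003] [ 0.465 -0.118  0.702]
side greenlid [287, 239, 21, 10, 120] [297.7 242.8] [0.454 0.125 0.032] 
[... 940 characters left out ...]
55] [0.46  0.079 0.069]
top blue [331, 280, 13, 12, 120] [337.2 285.4] [ 0.422 -0.053  0.084] [ 0.408 -0.067  0.07 ] [ 0.433 -0.039  0.091]
top blue [373, 297, 22, 21, 366] [383.4 307.1] [ 0.369 -0.166  0.023] [ 0.345 -0.193  0.014] [ 0.404 -0.016  1.216]
top blue [306, 299, 7, 8, 29] [309.2 302.9] [0.38  0.013 0.049] [0.372 0.006 0.028] [0.389 0.02  0.054]
top blue [323, 308, 6, 7, 26] [325.4 310.8] [ 0.361 -0.025  0.048] [ 0.354 -0.032  0.027] [ 0.368 -0.02   0.052]
top greenlid [255, 262, 22, 22, 371] [265.8 272.5] [0.452 0.118 0.034] [0.427 0.093 0.011] [0.478 0.147 0.041]
top greenlid [311, 285, 12, 12, 116] [316.5 290.3] [ 0.41  -0.005  0.084] [ 0.396 -0.018  0.079] [0.422 0.007 0.088]
```

View pics/topz.png

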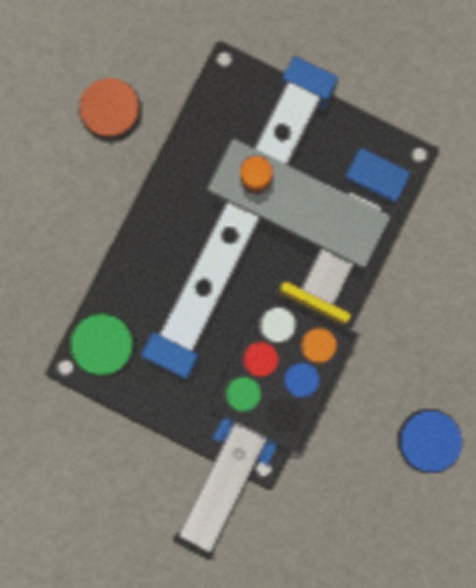

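View pics/sidez.png

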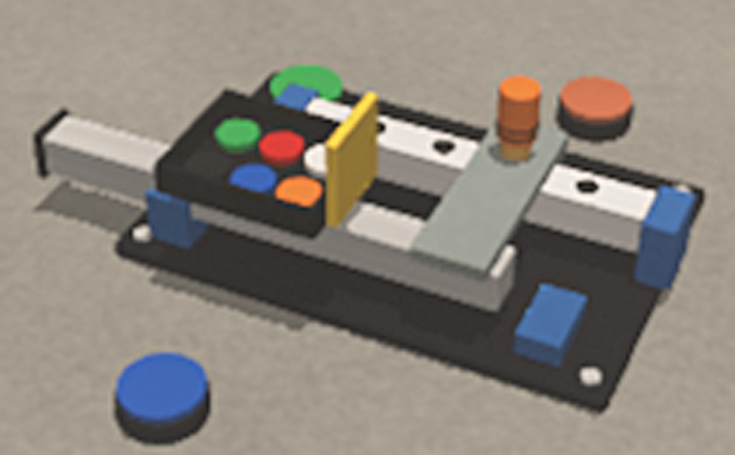

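```bash
python3 - <<'E'
from h import *
import pickle
from scipy.optimize import least_squares
ps=pickle.load(open('p0.pkl','rb')); s,t=ps['side'],ps['top']
print('knobtop tri',tri(t,(321,211.1),s,(358.3,244.9)).round(4))
print('fintop tri',tri(t,(342.5,257.8),s,(310.6,253.7)).round(4))
f=lambda a:(230+a[0]/2.8,150+a[1]/2.8)
g=lambda a:(210+a[0]/3.5,220+a[1]/3.5)
obs=[(t,f((282,132)),(-.11,-.045,.06)),(t,f((230,235)),(-.01,-.045,.06)),(t,f((204,287)),(.04,-.045,.06)),
(t,(321,211.1),(-.06,-.045,.124)),(s,(358.3,244.9),(-.06,-.045,.124)),
(s,g((588,187)),(-.11,-.045,.06)),(s,g((445,146)),(-.01,-.045,.06)),
(t,f((219,42)),(-.17,-.14,.012)),(t,f((438,152)),(-.17,.085,.012)),(t,f((48,373)),(.17,-.14,.012)),(t,f((270,487)),(.17,.085,.012))]
def W(q,X):
    c,n=np.cos(q[2]),np.sin(q[2]); return (q[0]+c*X[0]-n*X[1],q[1]+n*X[0]+c*X[1],X[2])
def res(q): return np.concatenate([proj(p,W(q,X))[0]-np.array(a) for p,a,X in obs])
r=least_squares(res,[.55,-.06,2.68],loss='soft_l1'); q=r.x
print('pose',q,np.degrees(q[2])); print(res(q).reshape(-1,2).round(1).tolist())
print('knobtop',W(q,(-.06,-.045,.124)),'next',W(q,(-.01,-.045,.06)))
for x in (.01,.015,.02): print('fin',x,W(q,(x,.045,.135)),proj(t,W(q,(x,.045,.135))),proj(s,W(q,(x,.045,.135))))
print('u',np.cos(q[2]),np.sin(q[2]))
for u,v in ((509,217),(513,287)): print(ray_z(t,u,v,.11))
E
```

```text
knobtop tri [ 0.588  -0.0161  0.122 ]
fintop tri [ 0.4811 -0.0637  0.1346]
pose [ 0.51413565 -0.03036902  2.66954778] 152.9538207547487
[[0.3, 0.2], [0.0, 0.1], [-0.2, 0.1], [0.6, 0.0], [0.4, -0.4], [-0.1, -0.0], [-0.2, 0.1], [-0.4, -1.4], [1.3, -1.2], [-2.1, 0.4], [0.0, 1.7]]
knobtop (np.float64(0.5880359521164293), np.float64(-0.017572713116572096), 0.124) next (np.float64(0.5435039357353826), np.float64(0.00516271116005361), 0.06)
fin 0.01 (np.float64(0.4847673654850375), np.float64(-0.06590074861518029), 0.135) [[343.46311026 256.09685362]] [[312.3453686  254.14449099]]
fin 0.015 (np.float64(0.48031416384693293), np.float64(-0.06362720618751772), 0.135) [[342.45502412 258.09728678]] [[310.1893333  253.53670166]]
fin 0.02 (np.float64(0.47586096220882823), np.float64(-0.061353663759855154), 0.135) [[341.44601446 260.09955257]] [[308.04057358 252.93096332]]
u -0.8906403276209355 0.4547084855325142
[ 0.57568948 -0.44652875  0.11      ]
[ 0.41629164 -0.4480358   0.11      ]
```

Emit:
send_rows(
  deltas=[
    {"dp":[0.1,0.15,0.15],"rotation":[0,0,0.15]},
    {"dp":[0.25,0.35,0.3],"rotation":[0,0,0.35]},
    {"dp":[0.42,0.58,0.45],"rotation":[0,0,0.55]},
    {"dp":[0.58,0.8,0.6],"rotation":[0,0,0.7]},
    {"dp":[0.7,0.95,0.67],"rotation":[0,0,0.8]},
  ],
  fingers=1,
  grip_force=40,
)

```text
clock: 1.52
position: [0.2492, -0.4357, 0.3046]
ee_rot: [0.002, 0.941, 0.339, 0.001]
contact_force: [0.3, -0.3, 2.0]
width: 0.0255
```

Emit:
send_rows(
  deltas=[
    {"dp":[0.18,0.22,0],"rotation":[0,0,0.2]},
    {"dp":[0.36,0.45,0],"rotation":[0,0,0.4]},
    {"dp":[0.54,0.68,0],"rotation":[0,0,0.6]},
    {"dp":[0.72,0.9,0],"rotation":[0,0,0.8]},
    {"dp":[0.75,0.95,0],"rotation":[0,0,0.8232]},
  ],
)

```text
clock: 1.93
position: [0.3402, -0.3192, 0.3024]
ee_rot: [-0.0, 0.851, 0.526, 0.002]
contact_force: [0.2, -0.3, -0.1]
width: -0.0001
```

Emit:
send_rows(
  deltas=[
    {"dp":[0.18,0.22,0],"rotation":[0,0,0]},
    {"dp":[0.36,0.45,0],"rotation":[0,0,0]},
    {"dp":[0.54,0.68,0],"rotation":[0,0,0]},
    {"dp":[0.72,0.95,0],"rotation":[0,0,0]},
    {"dp":[0.75,1.0,0],"rotation":[0,0,0]},
  ],
)

```text
clock: 2.35
position: [0.4302, -0.199, 0.3021]
ee_rot: [-0.001, 0.851, 0.525, 0.002]
contact_force: [-0.4, -0.1, 0.3]
width: 0.0001
```

Emit:
send_rows(
  deltas=[
    {"dp":[0.16,0.25,-0.1],"rotation":[0,0,-0.01]},
    {"dp":[0.32,0.5,-0.2],"rotation":[0,0,-0.015]},
    {"dp":[0.5,0.75,-0.3],"rotation":[0,0,-0.015]},
    {"dp":[0.65,1.0,-0.4],"rotation":[0,0,-0.015]},
    {"dp":[0.65,1.0,-0.6],"rotation":[0,0,-0.015]},
    {"dp":[0.65,1.0,-0.7],"rotation":[0,0,-0.015]},
  ],
)

```text
clock: 2.85
position: [0.5056, -0.0818, 0.2158]
ee_rot: [-0.001, 0.854, 0.521, -0.001]
contact_force: [-0.6, -0.3, -0.0]
width: -0.0002
```

```bash
python3 - <<'E'
from rig import eyes,monitor
from h import *
p=eyes.get_image('wrist'); cv2.imwrite('pics/w1.png',p['color'][:,:,::-1])
print(monitor.get_state()['position'])
c=cloud(p);hsv=cv2.cvtColor(p['color'],cv2.COLOR_RGB2HSV)
m=cv2.inRange(hsv,(20,150,100),(32,255,255))>0
X=c[m&(abs(c[...,2]-.135)<.006)]; print(len(X),X.mean(0) if len(X) else 0)
m=cv2.inRange(hsv,(5,150,120),(17,255,255))>0
X=c[m&(abs(c[...,2]-.124)<.006)]; print(len(X),X.mean(0) if len(X) else 0)
E
```

```text
[ 0.50382323 -0.08218043  0.2139576 ]
1147 [ 0.4835947  -0.06034836  0.13487793]
179 [ 0.58376974 -0.01568881  0.12200887]
```

View pics/w1.png

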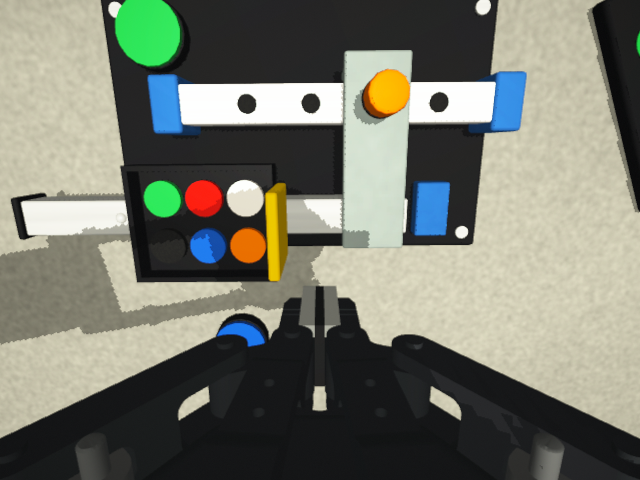

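The wrist view shows the closed fingers at (320,320), on the inner side of the yellow fin at (276,230), and the knob at (387,93). This agrees with the fitted station pose. Next: lower behind the fin.

Emit:
send_rows(
  deltas=[
    {"dp":[0.02,0.04,-0.2],"rotation":[0,0,0]},
    {"dp":[0.02,0.04,-0.4],"rotation":[0,0,0]},
    {"dp":[0.02,0.04,-0.6],"rotation":[0,0,0]},
    {"dp":[0.02,0.04,-0.75],"rotation":[0,0,0]},
    {"dp":[0.02,0.04,-0.8],"rotation":[0,0,0]},
    {"dp":[0.02,0.04,-0.8],"rotation":[0,0,0]},
  ],
)

```text
clock: 3.4
position: [0.5072, -0.0789, 0.121]
ee_rot: [-0.001, 0.855, 0.519, -0.001]
contact_force: [-0.4, 0.6, 0.9]
width: -0.0002
```

Emit:
send_rows(
  deltas=[
    {"dp":[-0.067,0.034,0],"rotation":[0,0,0]},
    {"dp":[-0.134,0.068,0],"rotation":[0,0,0]},
    {"dp":[-0.2,0.102,0],"rotation":[0,0,0]},
    {"dp":[-0.267,0.136,0],"rotation":[0,0,0]},
    {"dp":[-0.334,0.17,0],"rotation":[0,0,0]},
    {"dp":[-0.4,0.204,0],"rotation":[0,0,0]},
    {"dp":[-0.468,0.238,0],"rotation":[0,0,0]},
    {"dp":[-0.535,0.273,0],"rotation":[0,0,0]},
    {"dp":[-0.6,0.306,0],"rotation":[0,0,0]},
    {"dp":[-0.668,0.341,0],"rotation":[0,0,0]},
    {"dp":[-0.668,0.341,0],"rotation":[0,0,0]},
  ],
)

```text
clock: 4.32
position: [0.4254, -0.0363, 0.1218]
ee_rot: [-0.001, 0.854, 0.52, -0.001]
contact_force: [-0.3, 1.5, 0.4]
width: 0.0001
```

```bash
cat > look.py <<'E'
import sys
from rig import eyes,monitor
from h import *
k=sys.argv[1]
for n in ('top','side'):
    p=eyes.get_image(n); x0,y0,x1,y1=(220,140,420,370) if n=='top' else (210,200,420,350)
    cv2.imwrite(f'pics/{n}_{k}.png',cv2.resize(p['color'][y0:y1,x0:x1,::-1],None,fx=2.6,fy=2.6,interpolation=cv2.INTER_CUBIC))
o=np.array([.5141,-.0304]);a=np.array([-.8906,.4547]);b=np.array([-.4547,-.8906])
def st(X): d=X[...,:2]-o; return np.stack([d@a,d@b,X[...,2]],-1)
p=eyes.get_image('wrist'); cv2.imwrite(f'pics/w_{k}.png',p['color'][:,:,::-1])
s=monitor.get_state(); print(s['clock'],'tcp st',st(s['position']),s['contact_force'],s['width'])
c=cloud(p);hsv=cv2.cvtColor(p['color'],cv2.COLOR_RGB2HSV)
X=st(c[(cv2.inRange(hsv,(20,150,100),(32,255,255))>0)&(abs(c[...,2]-.135)<.006)]); print('fin',len(X),np.median(X,0) if len(X) else 0)
X=st(c[(cv2.inRange(hsv,(5,150,120),(17,255,255))>0)&(abs(c[...,2]-.128)<.012)]); X=X[abs(X[:,1]+.045)<.03]; print('knob',len(X),np.median(X,0) if len(X) else 0, X[:,2].max() if len(X) else 0)
E
python3 look.py 2
```

```text
4.4667 tcp st [0.07417385 0.04551225 0.12173751] [0.45209786 0.38575249 0.74349991] 0.00021296266017591586
fin 1440 [0.08635765 0.0258101  0.13511185]
knob 323 [-0.04639122 -0.04901734  0.12135853] 0.12445695859724497
```

View pics/w_2.png

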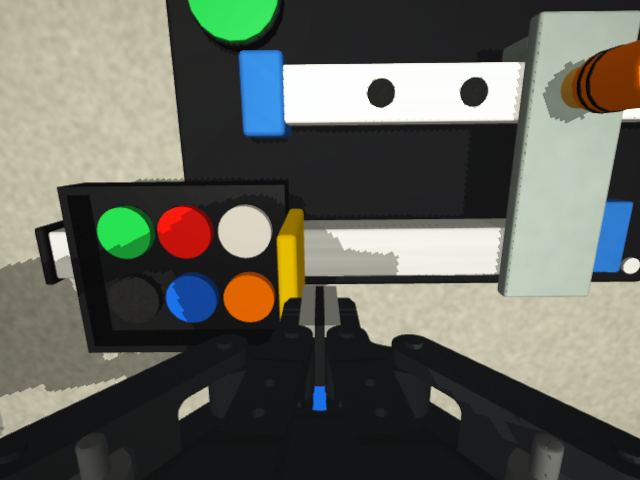

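The wrist view shows the fin at (290,265) in contact with the finger, and the tray about 72 mm along. Now slow pushing over the catch.

Emit:
send_rows(
  deltas=[
    {"dp":[-0.03,0.015,0],"rotation":[0,0,0]},
    {"dp":[-0.06,0.03,0],"rotation":[0,0,0]},
    {"dp":[-0.085,0.043,0],"rotation":[0,0,0]},
    {"dp":[-0.11,0.056,0],"rotation":[0,0,0]},
    {"dp":[-0.13,0.066,0],"rotation":[0,0,0]},
    {"dp":[-0.15,0.077,0],"rotation":[0,0,0]},
  ],
)

```text
clock: 4.97
position: [0.4104, -0.0284, 0.1221]
ee_rot: [0.0, 0.854, 0.52, 0.0]
contact_force: [5.8, -3.8, 1.2]
width: -0.0001
```

Emit:
send_rows(
  deltas=[
    {"dp":[-0.015,0.008,0],"rotation":[0,0,0]},
    {"dp":[-0.03,0.015,0],"rotation":[0,0,0]},
    {"dp":[-0.03,0.015,0],"rotation":[0,0,0]},
  ],
)

```text
clock: 5.22
position: [0.4102, -0.0282, 0.1225]
ee_rot: [0.004, 0.854, 0.52, 0.003]
contact_force: [8.1, -5.6, -5.5]
width: -0.0001
```

```bash
python3 look.py 3
```

```text
5.3667 tcp st [0.09351992 0.04532901 0.12250677] [ 8.33641162 -5.28158861 -6.15479607] -7.17561523320984e-05
fin 1318 [0.10293635 0.0248417  0.13510799]
knob 0 0 0
```

View pics/w_3.png

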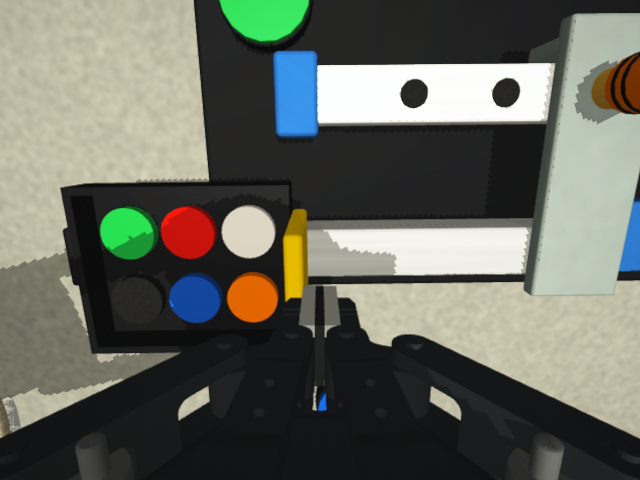

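View pics/side_3.png

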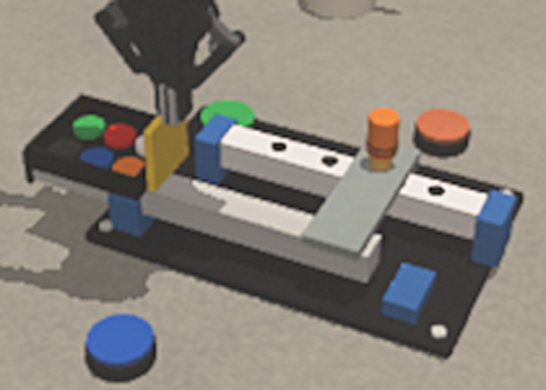

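Emit:
send_rows(
  deltas=[
    {"dp":[-0.015,0.008,0],"rotation":[0,0,0]},
    {"dp":[-0.03,0.015,0],"rotation":[0,0,0]},
    {"dp":[-0.03,0.015,0],"rotation":[0,0,0]},
  ],
)

```text
clock: 5.62
position: [0.4098, -0.028, 0.1229]
ee_rot: [0.007, 0.854, 0.52, 0.005]
contact_force: [13.1, -8.5, -12.0]
width: 0.0
```

```bash
python3 - <<'E'
from rig import eyes,monitor
from h import *
o=np.array([.5141,-.0304]);a=np.array([-.8906,.4547]);b=np.array([-.4547,-.8906])
def w(x,y,z): return [*(o+a*x+b*y),z]
ims=[]
p=eyes.get_image('side')
for tr in (.090,.0995):
    c=.0148+tr
    im=cv2.resize(p['color'][230:300,210:310,::-1],None,fx=7,fy=7,interpolation=cv2.INTER_CUBIC)
    q=[w(c+dx,.045+dy,z) for dy in(-.03,.03) for dx in(-.004,.004) for z in(.073,.135)]
    # tray outline top rim
    q2=[w(c+dx,.045+dy,.094) for dx,dy in((.004,-.045),(.114,-.045),(.114,.045),(.004,.045))]
    f=lambda Q:((proj(p,Q)-[210,230]+.5)*7).astype(int)
    Q=f(q); 
    for i,j in((0,1),(2,3),(4,5),(6,7),(1,3),(5,7),(1,5),(3,7)): cv2.line(im,tuple(map(int,Q[i])),tuple(map(int,Q[j])),(255,0,255),1)
    cv2.polylines(im,[f(q2).reshape(-1,1,2).astype(np.int32)],True,(255,255,0),1)
    ims.append(im)
cv2.imwrite('pics/ov4.png',cv2.resize(np.vstack(ims),(560,784))[:, :][:784]) 
cv2.imwrite('pics/ov4a.png',ims[0]);cv2.imwrite('pics/ov4b.png',ims[1])
E
```

```text
(no output)
```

View pics/ov4a.png

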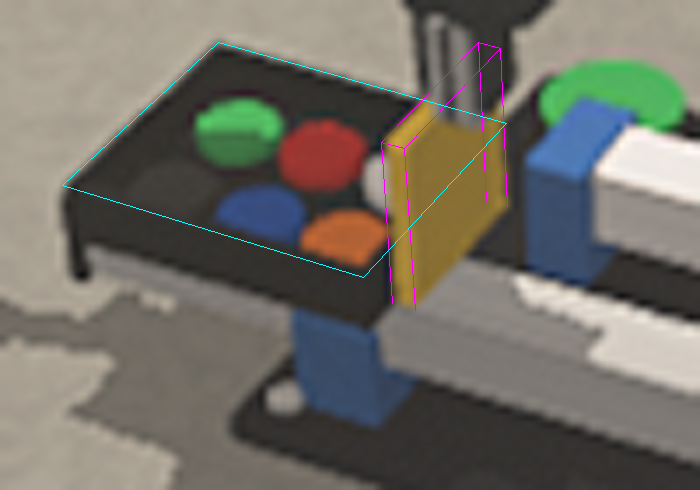

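View pics/ov4b.png

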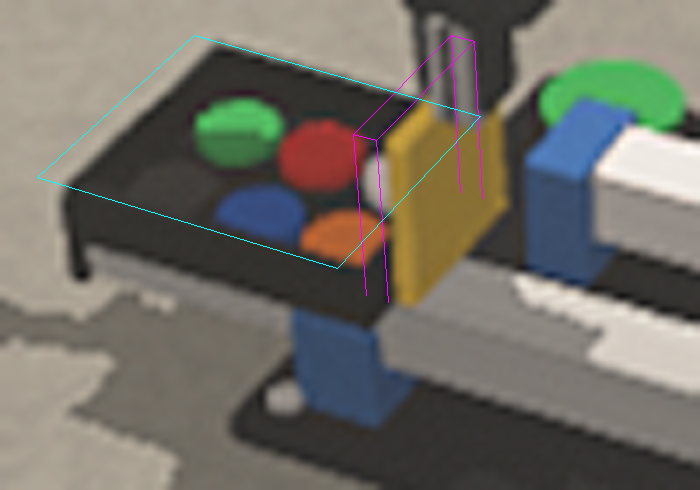

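```bash
python3 - <<'E'
from rig import eyes,monitor
from h import *
from scipy.spatial.transform import Rotation as Ro
p=eyes.get_image('side'); s=monitor.get_state()
q=s['ee_rot']; Rm=Ro.from_quat([q[1],q[2],q[3],q[0]]).as_matrix(); t=s['position']
print(t,s['contact_force'],s['moment'],Rm[:,2])
im=cv2.resize(p['color'][200:300,230:310,::-1],None,fx=7,fy=7,interpolation=cv2.INTER_CUBIC)
for X,c in ((t,(0,0,255)),(t+Rm[:,2]*.019,(255,0,0)),(t-Rm[:,2]*.054,(0,255,0))):
    u=((proj(p,X)[0]-[230,200]+.5)*7).astype(int); cv2.circle(im,tuple(map(int,u)),4,c,-1)
cv2.imwrite('pics/s5.png',im)
p=eyes.get_image('wrist');cv2.imwrite('pics/w5.png',p['color'][150:450,180:480,::-1].repeat(2,0).repeat(2,1))
E
```

```text
[ 0.4098356  -0.02793286  0.12287192] [ 13.63156818  -8.05232381 -10.69874687] [-1.45062243 -2.32615759  0.05910109] [ 0.0145596  -0.00675276 -0.9998712 ]
```

View pics/s5.png

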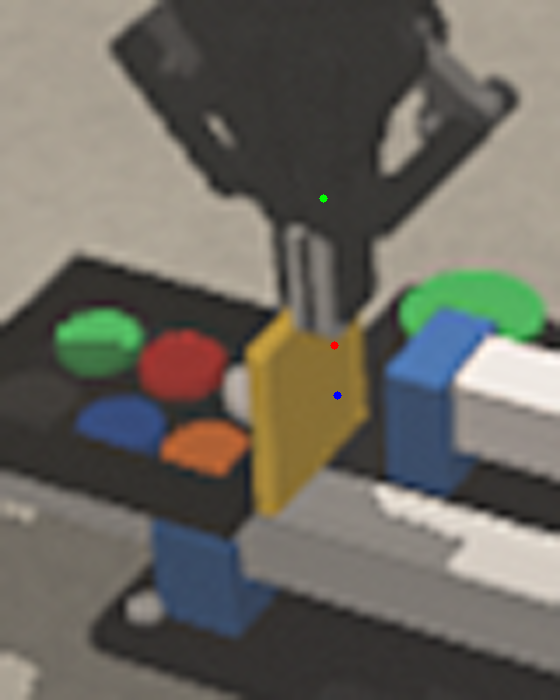

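View pics/w5.png

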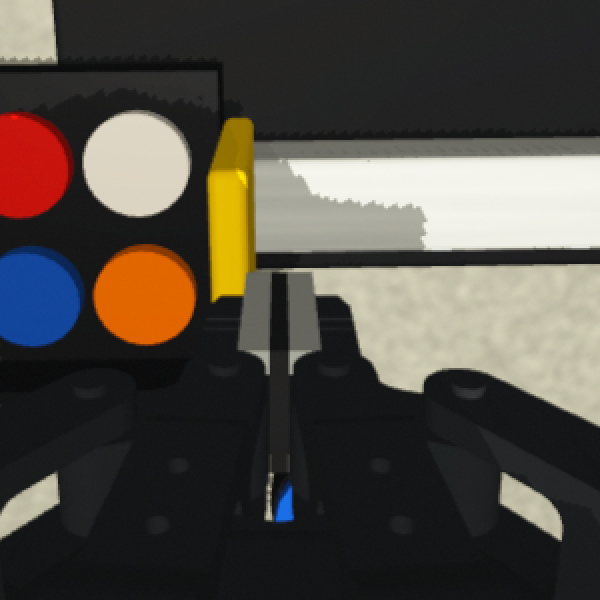

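```bash
python3 - <<'E'
from rig import eyes,monitor
from h import *
o=np.array([.5141,-.0304]);a=np.array([-.8906,.4547]);b=np.array([-.4547,-.8906])
def st(X): d=X[...,:2]-o; return np.stack([d@a,d@b,X[...,2]],-1)
p=eyes.get_image('side'); c=st(cloud(p)); c0=p['color']
print('tcp',st(monitor.get_state()['position']))
for v in range(228,256,2):
    print(v,[(u,*(c[v,u]*1000).round().astype(int).tolist(),'Y' if int(c0[v,u,0])-int(c0[v,u,2])>60 else '') for u in range(266,286,3)])
E
```

```text
tcp [0.09396738 0.04524213 0.12286598]
228 [(266, 110, 59, 180, ''), (269, 103, 58, 181, ''), (272, 99, 54, 180, ''), (275, 89, 58, 186, ''), (278, 81, 60, 189, ''), (281, 77, 54, 186, ''), (284, 68, 58, 192, '')]
230 [(266, 257, -173, -3, ''), (269, 103, 59, 177, ''), (272, 99, 53, 175, ''), (275, 88, 61, 183, ''), (278, 82, 58, 183, ''), (281, 76, 56, 183, ''), (284, 67, 60, 188, '')]
232 [(266, 252, -164, -3, ''), (269, 105, 57, 170, ''), (272, 99, 55, 171, ''), (275, 87, 62, 178, ''), (278, 83, 57, 176, ''), (281, 75, 58, 180, ''), (284, 66, 62, 184, '')]
234 [(266, 248, -156, -4, ''), (269, 107, 53, 162, ''), (272, 98, 57, 168, ''), (275, 89, 59, 171, ''), (278, 85, 53, 169, ''), (281, 83, 45, 164, ''), (284, 67, 60, 178, '')]
236 [(266, 241, -145, -2, ''), (269, 108, 53, 157, ''), (272, 97, 58, 163, ''), (275, 90, 59, 166, ''), (278, 85, 54, 165, ''), (281, 83, 45, 159, ''), (284, 198, -167, -2, '')]
238 [(266, 236, -136, -1, ''), (269, 108, 53, 152, ''), (272, 97, 58, 158, ''), (275, 89, 60, 161, ''), (278, 85, 54, 159, ''), (281, 83, 46, 155, ''), (284, 193, -159, -3, '')]
24
[... 736 characters left out ...]
9, 102, 65, 135, 'Y'), (272, 102, 53, 127, 'Y'), (275, 92, 57, 133, 'Y'), (278, 102, 28, 112, ''), (281, 111, 0, 91, 'Y'), (284, 163, -104, 8, '')]
250 [(266, 105, 72, 134, 'Y'), (269, 102, 67, 131, 'Y'), (272, 103, 52, 122, 'Y'), (275, 102, 41, 115, 'Y'), (278, 102, 28, 106, 'Y'), (281, 110, 2, 87, 'Y'), (284, 158, -95, 10, '')]
252 [(266, 103, 76, 132, 'Y'), (269, 103, 65, 124, 'Y'), (272, 101, 56, 119, 'Y'), (275, 101, 43, 111, 'Y'), (278, 102, 30, 102, 'Y'), (281, 102, 15, 92, 'Y'), (284, 153, -86, 10, '')]
254 [(266, 105, 74, 125, 'Y'), (269, 102, 68, 121, 'Y'), (272, 101, 57, 115, 'Y'), (275, 102, 42, 104, 'Y'), (278, 102, 30, 96, 'Y'), (281, 101, 18, 89, 'Y'), (284, 117, -23, 57, '')]
```

```bash
python3 - <<'E'
from rig import eyes,monitor
from h import *
from scipy.spatial.transform import Rotation as Ro
s=monitor.get_state();q=s['ee_rot']; Rm=Ro.from_quat([q[1],q[2],q[3],q[0]]).as_matrix(); t=s['position']
for n in ('wrist','side'):
    p=eyes.get_image(n)
    L=(cloud(p)-t)@Rm*1000
    print(n,'cam in tool',((-R(p)[0].T@R(p)[1]-t)@Rm*1000).round())
    m=(p['depth']>0)&(abs(L[...,0])<20)&(abs(L[...,1])<20)&(L[...,2]>-60)&(L[...,2]<30)
    Y=L[m]; z=Y[:,2]
    for lo in range(-60,30,5):
        k=(z>=lo)&(z<lo+5)
        if k.sum(): print(lo,k.sum(),Y[k].min(0).round(),Y[k].max(0).round())
    if n=='wrist':
        for v in range(286,360,6): print(v,[L[v,u].round().astype(int).tolist() for u in (290,305,312,328,335,350)])
E
```

```text
wrist cam in tool [  66.    1. -152.]
-60 1808 [-11. -20. -60.] [ 15.  20. -55.]
-55 749 [-12. -20. -55.] [ 15.  20. -50.]
-50 908 [-10. -15. -50.] [ 13.  17. -45.]
-45 291 [  8. -13. -45.] [ 13.  14. -40.]
-40 462 [  7. -13. -40.] [ 12.  15. -35.]
-35 451 [  7. -13. -35.] [ 13.  15. -30.]
-30 423 [  7. -13. -30.] [ 13.  14. -25.]
-25 372 [  7. -13. -25.] [ 12.  14. -20.]
-20 263 [  7. -12. -20.] [ 12.  14. -15.]
-15 655 [  4. -13. -15.] [ 20.   7. -10.]
-10 8 [  9. -13. -10.] [14. -5. -5.]
-5 15 [10. -5. -5.] [16. -5. -0.]
0 12 [15. -5.  0.] [20. -5.  4.]
5 2 [ 3. -5. 10.] [ 4. -5. 10.]
10 12 [ 3. -5. 10.] [ 8. -5. 14.]
15 15 [ 7. -6. 15.] [15. -6. 20.]
20 11 [12. -6. 20.] [18. -6. 25.]
25 79 [-13. -18.  25.] [20. -6. 30.]
286 [[11, -11, -12], [11, -5, -13], [11, -2, -14], [12, 4, -14], [12, 7, -14], [-42, 25, 123]]
292 [[8, -11, -13], [12, -5, -21], [12, -2, -22], [66, 1, -152], [12, 7, -20], [-48, 25, 123]]
298 [[7, -11, -16], [11, -4, -25], [12, -2, -26], [12, 4, -26], [12, 7, -26], [-53, 26, 123]]
304 [[8, -10, -23], [12, -4, -32], [12, -2, -32], [11, 4, -30], [11, 6, -31], [8, 
[... 876 characters left out ...]
0 38 [-17. -16. -60.] [  8.  17. -55.]
-55 23 [-17. -19. -54.] [ -7.  17. -50.]
-50 19 [-15. -11. -50.] [ -8.  14. -46.]
-45 23 [-13. -15. -45.] [  1.  14. -41.]
-40 33 [-14. -14. -40.] [  3.  13. -35.]
-35 26 [-15. -12. -35.] [  4.  14. -30.]
-30 24 [-15. -14. -30.] [  4.  13. -25.]
-25 34 [-15. -14. -25.] [  5.  12. -20.]
-20 20 [-14. -14. -20.] [  3.  13. -16.]
-15 21 [-19. -13. -15.] [ -8.   7. -10.]
-10 9 [-20.  -9. -10.] [-4.  5. -7.]
-5 8 [-19.  -8.  -5.] [-2. -7. -0.]
0 11 [-19.  -9.   1.] [ 3. -6.  5.]
5 13 [-20.  -8.   6.] [ 7. -6. 10.]
10 18 [-20.  -8.  11.] [20. -5. 14.]
15 15 [-17.  -9.  15.] [17. -6. 20.]
20 18 [-19.  -8.  20.] [19. -6. 25.]
25 17 [-19. -10.  25.] [20. -6. 30.]
```

Both the side and wrist depth images show the shut fingertips about 13 mm *behind* the reported TCP. The text puts them 19 mm ahead of it. The tips at z≈0.134 are therefore only grazing the fin's top edge (0.135). I'll back off and go about 35 mm lower.

Emit:
send_rows(
  deltas=[
    {"dp":[0.07,-0.036,0.02],"rotation":[0,0,0]},
    {"dp":[0.14,-0.07,0.03],"rotation":[0,0,0]},
    {"dp":[0.2,-0.102,0.03],"rotation":[0,0,0]},
    {"dp":[0.26,-0.132,0],"rotation":[0,0,0]},
    {"dp":[0.26,-0.132,-0.1],"rotation":[0,0,0]},
    {"dp":[0.26,-0.132,-0.2],"rotation":[0,0,0]},
    {"dp":[0.26,-0.132,-0.3],"rotation":[0,0,0]},
    {"dp":[0.26,-0.132,-0.3],"rotation":[0,0,0]},
  ],
)

```text
clock: 6.58
position: [0.4317, -0.0399, 0.0837]
ee_rot: [-0.002, 0.854, 0.52, -0.002]
contact_force: [-0.7, 0.3, 0.3]
width: 0.0002
```

```bash
cat > tip.py <<'E'
from rig import eyes,monitor
from h import *
from scipy.spatial.transform import Rotation as Ro
o=np.array([.5141,-.0304]);a=np.array([-.8906,.4547]);b=np.array([-.4547,-.8906])
def st(X): d=X[...,:2]-o; return np.stack([d@a,d@b,X[...,2]],-1)
p=eyes.get_image('side'); s=monitor.get_state();q=s['ee_rot']; Rm=Ro.from_quat([q[1],q[2],q[3],q[0]]).as_matrix(); t=s['position']
print(s['clock'],'tcp',st(t),s['contact_force'],s['width'])
C=cloud(p); S=st(C); hsv=cv2.cvtColor(p['color'],cv2.COLOR_RGB2HSV)
y=(cv2.inRange(hsv,(20,120,60),(34,255,255))>0)&(S[...,2]>.08)&(S[...,2]<.13)&(abs(S[...,1]-.045)<.028)
F=S[y]; print('fin face x (5,25,50)',np.percentile(F[:,0],[5,25,50]).round(4),len(F))
L=(C-t)@Rm; d=(hsv[...,1]<90)&(abs(L[...,0])<.016)&(abs(L[...,1])<.05)&(L[...,2]>-.05)&(L[...,2]<.03)&(S[...,2]>.085)
print('tip tool z max',np.percentile(L[d][:,2],[90,98]).round(3))
cv2.imwrite('pics/tip_%05.2f.png'%s['clock'],cv2.resize(p['color'][190:310,220:400,::-1],None,fx=4,fy=4,interpolation=cv2.INTER_CUBIC))
E
python3 tip.py; ls -t pics|head -1
```

```text
6.6333 tcp [0.0683212  0.04574532 0.08469968] [-0.4461796   0.08537094 -1.53173494] -0.0002427760416605974
fin face x (5,25,50) [0.099  0.1    0.1006] 202
tip tool z max [-0.015 -0.009]
tip_06.63.png
```

Emit:
send_rows(
  deltas=[
    {"dp":[-0.04,0.02,0],"rotation":[0,0,0]},
    {"dp":[-0.08,0.041,0],"rotation":[0,0,0]},
    {"dp":[-0.12,0.061,0],"rotation":[0,0,0]},
    {"dp":[-0.15,0.077,0],"rotation":[0,0,0]},
    {"dp":[-0.17,0.087,0],"rotation":[0,0,0]},
    {"dp":[-0.19,0.097,0],"rotation":[0,0,0]},
    {"dp":[-0.21,0.107,0],"rotation":[0,0,0]},
    {"dp":[-0.225,0.115,0],"rotation":[0,0,0]},
    {"dp":[-0.24,0.122,0],"rotation":[0,0,0]},
    {"dp":[-0.24,0.122,0],"rotation":[0,0,0]},
  ],
)

```text
clock: 7.47
position: [0.4175, -0.0312, 0.0889]
ee_rot: [0.012, 0.854, 0.521, 0.008]
contact_force: [18.7, -12.6, -14.3]
width: -0.0002
```

```bash
python3 tip.py; ls -t pics|head -1
```

```text
7.5167 tcp [0.08571195 0.04465225 0.08890269] [ 18.5962032  -12.12173838 -12.65638593] -6.601039770848222e-05
fin face x (5,25,50) [0.0999 0.1009 0.1015] 124
tip tool z max [-0.017 -0.011]
tip_07.52.png
```

View pics/tip_07.52.png

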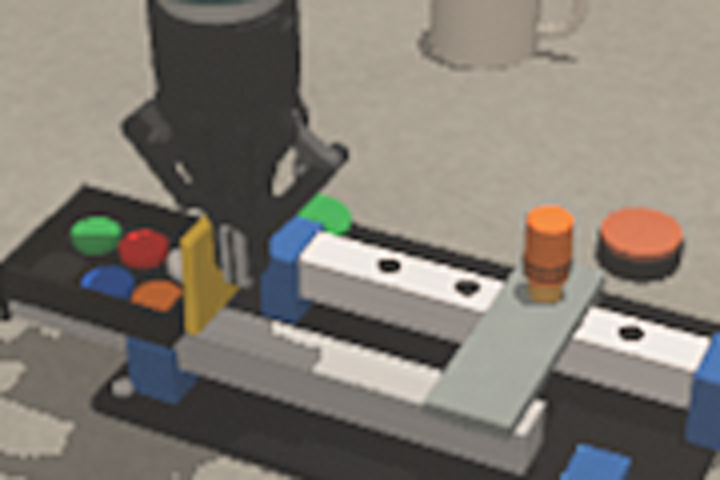

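```bash
python3 - <<'E'
from h import *
import pickle
from rig import eyes
o=np.array([.5141,-.0304]);a=np.array([-.8906,.4547]);b=np.array([-.4547,-.8906])
def st(X): d=X[...,:2]-o; return np.stack([d@a,d@b,X[...,2]],-1)
ps=pickle.load(open('p0.pkl','rb'))
now={n:eyes.get_image(n) for n in('side','top')}
pickle.dump(now,open('p1.pkl','wb'))
for nm,D in (('0',ps),('1',now)):
  for n in('side','top'):
    p=D[n];S=st(cloud(p)); hsv=cv2.cvtColor(p['color'],cv2.COLOR_RGB2HSV)
    y=(cv2.inRange(hsv,(20,120,60),(34,255,255))>0)&(S[...,2]>.08)&(S[...,2]<.13)&(abs(S[...,1]-.045)<.035)
    if y.sum(): print(nm,n,'face',np.percentile(S[y][:,0],[5,25,50]).round(4),y.sum())
    y=(cv2.inRange(hsv,(20,120,60),(34,255,255))>0)&(abs(S[...,2]-.135)<.003)&(abs(S[...,1]-.045)<.035)
    if y.sum(): print(nm,n,'top',S[y].mean(0).round(4),y.sum())
    for col,lo,hi in(('red',(0,180,80),(3,255,255)),('green',(50,120,60),(75,255,255)),('orange',(7,150,90),(17,255,255)),('blue',(100,150,60),(120,255,255))):
        y=(cv2.inRange(hsv,lo,hi)>0)&(abs(S[...,2]-.083)<.005)&(abs(S[...,1]-.045)<.04)
        if y.sum()>10: print(nm,n,col,S[y].mean(0).round(4),y.sum())
    y=(cv2.inRange(hsv,(7,150,90),(17,255,255))>0)&(S[...,2]>.075)&(abs(S[...,1]+.045)<.03)&(S[...,2]<.14)
    if y.sum(): print(nm,n,'knob',np.median(S[y],0).round(4),S[y][:,2].max().round(4),y.sum())
E
```

```text
0 side face [0.0113 0.012  0.0124] 265
0 side top [0.0149 0.0476 0.1342] 60
0 side red [0.0748 0.0255 0.082 ] 69
0 side green [0.1062 0.0261 0.0818] 70
0 side orange [0.043  0.0628 0.0823] 75
0 side blue [0.0748 0.0621 0.0821] 65
0 side knob [-0.0614 -0.0363  0.1161] 0.1249 166
0 top face [0.0169 0.0171 0.0172] 33
0 top top [0.0139 0.0456 0.1353] 77
0 top red [0.0725 0.0256 0.0837] 96
0 top green [0.1047 0.0253 0.0839] 116
0 top orange [0.0402 0.0627 0.084 ] 110
0 top blue [0.0722 0.0631 0.0838] 99
0 top knob [-0.0586 -0.0456  0.1244] 0.1304 105
1 side face [0.1002 0.1012 0.1019] 171
1 side top [0.1039 0.0662 0.134 ] 25
1 side green [0.1967 0.0235 0.0817] 49
1 side orange [0.1333 0.063  0.0821] 60
1 side blue [0.1705 0.0624 0.0816] 13
1 side knob [-0.0586 -0.0363  0.1163] 0.1243 161
1 top green [0.1943 0.0251 0.0834] 96
1 top blue [0.1715 0.0667 0.0838] 13
1 top knob [-0.0565 -0.0459  0.1237] 0.1301 102
```

```bash
python3 - <<'E'
import pickle,cv2
from rig import eyes
p=pickle.load(open('p1.pkl','rb'))['top']
cv2.imwrite('pics/t1.png',cv2.resize(p['color'][150:400,230:430,::-1],None,fx=2.4,fy=2.4,interpolation=cv2.INTER_CUBIC))
p=eyes.get_image('wrist');cv2.imwrite('pics/w6.png',p['color'][:,:,::-1])
E
```

```text
(no output)
```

View pics/t1.png

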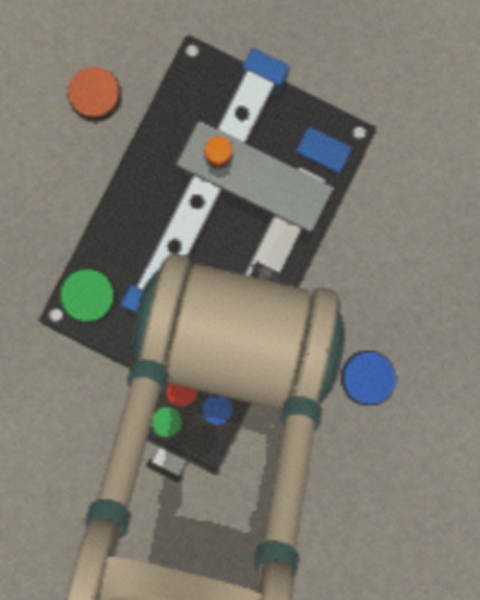

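View pics/w6.png

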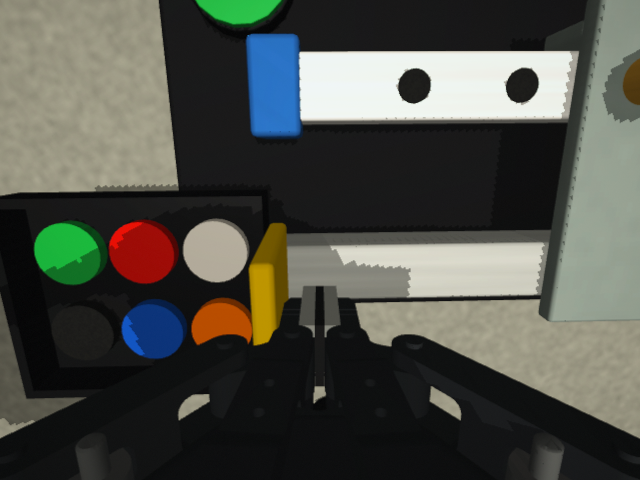

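No obstruction is visible. The tube end still shows past the tray at (165,460) in the top view, and the fin is at the catch (tray about 88 mm). Push harder, relieving the upward drift.

Emit:
send_rows(
  deltas=[
    {"dp":[-0.01,0.005,-0.03],"rotation":[0,0,0]},
    {"dp":[-0.02,0.01,-0.05],"rotation":[0,0,0]},
    {"dp":[-0.035,0.018,-0.05],"rotation":[0,0,0]},
    {"dp":[-0.035,0.018,-0.05],"rotation":[0,0,0]},
  ],
)

```text
clock: 8.0
position: [0.4184, -0.0313, 0.0879]
ee_rot: [0.016, 0.853, 0.521, 0.012]
contact_force: [16.2, -16.7, 21.3]
width: 0.0002
```

```bash
python3 - <<'E'
from rig import monitor
s=monitor.get_state(); print(s['qpos'].round(3),s['effort'].round(2),s['contact_force'].round(1),s['moment'].round(2),s['position'].round(4))
E
python3 tip.py
```

```text
[-0.235  0.152  2.051 -0.009  0.9    0.245] [  6.35 -19.79  -0.58   3.27   5.94   0.13] [ 16.2 -16.7  21.3] [-2.2  -1.96  0.08] [ 0.4184 -0.0313  0.0879]
8.05 tcp [0.0848752  0.04434319 0.08789951] [ 15.51287357 -16.84663624  21.61513716] 9.429979791215337e-05
fin face x (5,25,50) [0.0998 0.1006 0.1014] 125
tip tool z max [-0.017 -0.012]
```

Emit:
send_rows(
  deltas=[
    {"dp":[0.07,-0.036,0.05],"rotation":[0,0,0]},
    {"dp":[0.15,-0.077,0.05],"rotation":[0,0,0]},
    {"dp":[0.23,-0.117,0.05],"rotation":[0,0,0]},
    {"dp":[0.28,-0.143,0.02],"rotation":[0,0,0]},
    {"dp":[0.28,-0.143,0],"rotation":[0,0,0]},
    {"dp":[0.28,-0.143,-0.04],"rotation":[0,0,0]},
    {"dp":[0.28,-0.143,-0.07],"rotation":[0,0,0]},
    {"dp":[0.28,-0.143,-0.07],"rotation":[0,0,0]},
  ],
)

```text
clock: 8.72
position: [0.4376, -0.0419, 0.0718]
ee_rot: [0.003, 0.854, 0.52, 0.002]
contact_force: [6.4, -4.0, 1.9]
width: 0.0
```

```bash
python3 tip.py; ls -t pics|head -1
```

```text
8.7667 tcp [0.06285746 0.04497038 0.07187866] [ 7.02763135 -2.84915902  2.01715596] 0.0004467710381944585
fin face x (5,25,50) [0.0989 0.1002 0.1007] 183
tip tool z max [-0.018 -0.014]
tip_08.77.png
```

```bash
python3 - <<'E'
from rig import eyes,monitor
from h import *
p=eyes.get_image('side');cv2.imwrite('pics/s9.png',cv2.resize(p['color'][60:330,150:450,::-1],None,fx=2.2,fy=2.2,interpolation=cv2.INTER_CUBIC))
p=eyes.get_image('top');cv2.imwrite('pics/t9.png',cv2.resize(p['color'][150:480,200:480,::-1],None,fx=1.8,fy=1.8,interpolation=cv2.INTER_CUBIC))
s=monitor.get_state();print(s['contact_force'],s['moment'],s['position'])
E
```

```text
[ 6.78763911 -2.62339039  1.48879119] [-0.34823541 -0.69285609 -0.07819329] [ 0.43761953 -0.04186982  0.07191924]
```

View pics/s9.png

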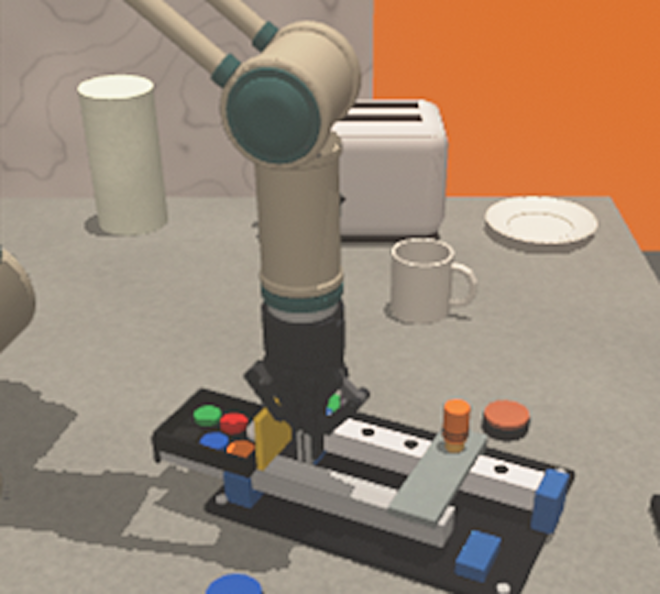

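View pics/t9.png

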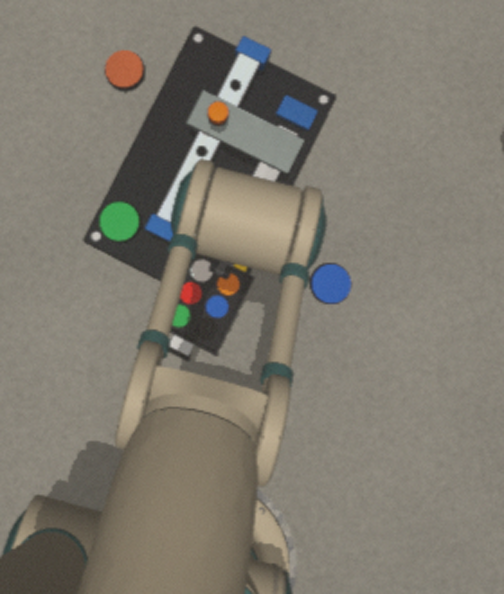

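The force (about 7 N while the fingertip is still 20 mm clear of the fin) and the side view show why. With the jaws along station x, the outswung finger linkage at (255,385) hits the fin. I'll raise and turn the tool 90° so the linkages lie along station y and the 22 mm flat finger sides do the pushing.

Emit:
send_rows(
  deltas=[
    {"dp":[0.05,-0.025,0.1],"rotation":[0,0,0]},
    {"dp":[0.1,-0.05,0.25],"rotation":[0,0,0]},
    {"dp":[0.1,-0.05,0.4],"rotation":[0,0,-0.2]},
    {"dp":[0.1,-0.05,0.5],"rotation":[0,0,-0.4]},
    {"dp":[0.1,-0.05,0.5],"rotation":[0,0,-0.6]},
    {"dp":[0.1,-0.05,0.5],"rotation":[0,0,-0.8]},
    {"dp":[0.1,-0.05,0.5],"rotation":[0,0,-1.0]},
    {"dp":[0.1,-0.05,0.5],"rotation":[0,0,-1.0]},
  ],
)

```text
clock: 9.53
position: [0.4449, -0.0461, 0.1305]
ee_rot: [-0.001, 0.957, 0.292, -0.001]
contact_force: [0.1, -0.9, 1.2]
width: -0.0004
```

Emit:
send_rows(
  deltas=[
    {"dp":[0,0,0],"rotation":[0,0,-0.22]},
    {"dp":[0,0,0],"rotation":[0,0,-0.44]},
    {"dp":[0,0,0],"rotation":[0,0,-0.66]},
    {"dp":[0,0,0],"rotation":[0,0,-0.88]},
    {"dp":[0,0,0],"rotation":[0,0,-1.0]},
  ],
)

```text
clock: 9.95
position: [0.4453, -0.0463, 0.1306]
ee_rot: [-0.0, 0.999, 0.046, -0.001]
contact_force: [0.8, -0.7, -0.6]
width: -0.0002
```

Emit:
send_rows(
  deltas=[
    {"dp":[0,0,0],"rotation":[0,0,-0.22]},
    {"dp":[0,0,0],"rotation":[0,0,-0.44]},
    {"dp":[0,0,0],"rotation":[0,0,-0.66]},
    {"dp":[0,0,0],"rotation":[0,0,-0.88]},
    {"dp":[0,0,0],"rotation":[0,0,-1.0]},
    {"dp":[0,0,0],"rotation":[0,0,-1.0]},
  ],
)

```text
clock: 10.45
position: [0.4454, -0.0464, 0.1307]
ee_rot: [-0.0, 0.98, -0.201, -0.001]
contact_force: [-0.9, -0.1, -0.5]
width: -0.0002
```

Emit:
send_rows(
  deltas=[
    {"dp":[0,0,-0.12],"rotation":[0,0,-0.134]},
    {"dp":[0,0,-0.25],"rotation":[0,0,-0.134]},
    {"dp":[0,0,-0.38],"rotation":[0,0,-0.134]},
    {"dp":[0,0,-0.48],"rotation":[0,0,-0.134]},
    {"dp":[0,0,-0.48],"rotation":[0,0,-0.134]},
    {"dp":[0,0,-0.48],"rotation":[0,0,-0.134]},
  ],
)

```text
clock: 10.95
position: [0.4456, -0.0465, 0.0733]
ee_rot: [-0.0, 0.972, -0.234, -0.001]
contact_force: [0.4, 0.7, 0.9]
width: 0.0002
```

```bash
python3 tip.py; python3 -c "
from rig import eyes;import cv2
p=eyes.get_image('wrist');cv2.imwrite('pics/w10.png',p['color'][:,:,::-1])"; ls -t pics|head -2
```

```text
11.0 tcp [0.05285233 0.04533407 0.07397885] [ 0.1676639   0.062904   -0.25523752] -0.00011289465305170915
fin face x (5,25,50) [0.0995 0.1001 0.1006] 161
tip tool z max [-0.018 -0.013]
w10.png
tip_11.00.png
```

View pics/w10.png

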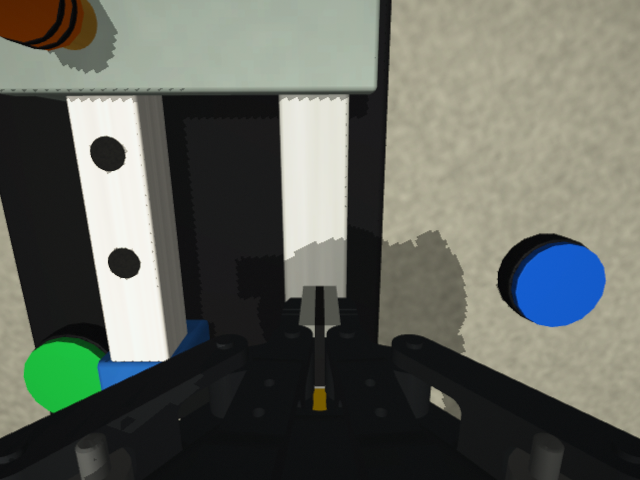

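The wrist view shows the fingers centred over the tube at (318,290), clear of everything, with the fin visible between the fingers at (320,400).

Emit:
send_rows(
  deltas=[
    {"dp":[-0.07,0.036,0],"rotation":[0,0,0]},
    {"dp":[-0.14,0.072,0],"rotation":[0,0,0]},
    {"dp":[-0.21,0.107,0],"rotation":[0,0,0]},
    {"dp":[-0.26,0.133,0],"rotation":[0,0,0]},
    {"dp":[-0.29,0.148,0],"rotation":[0,0,0]},
    {"dp":[-0.32,0.163,0],"rotation":[0,0,0]},
    {"dp":[-0.34,0.174,0],"rotation":[0,0,0]},
    {"dp":[-0.36,0.184,0],"rotation":[0,0,0]},
    {"dp":[-0.38,0.194,0],"rotation":[0,0,0]},
    {"dp":[-0.38,0.194,0],"rotation":[0,0,0]},
  ],
)

```text
clock: 11.88
position: [0.4187, -0.0293, 0.0789]
ee_rot: [0.001, 0.972, -0.234, 0.019]
contact_force: [24.1, -10.6, -1.4]
width: 0.0
```

```bash
python3 tip.py; ls -t pics|head -1
```

```text
11.9333 tcp [0.08552119 0.04231327 0.07909471] [ 24.44472622 -11.32904949  -1.60438402] 0.000248391016674846
fin face x (5,25,50) [0.0956 0.1011 0.1016] 109
tip tool z max [-0.016 -0.01 ]
tip_11.93.png
```

```bash
python3 - <<'E'
from rig import monitor
s=monitor.get_state(); print(s['qpos'].round(3),s['contact_force'].round(1),s['moment'].round(2))
E
```

```text
[-0.233  0.165  2.063 -0.004  0.876  1.813] [ 24.4 -11.3  -1.6] [-1.44 -3.12 -0.03]
```

View pics/tip_11.93.png

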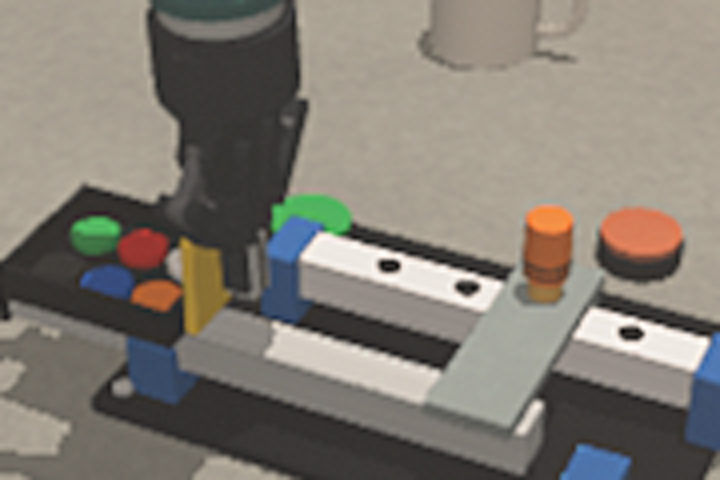

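Emit:
send_rows(
  deltas=[
    {"dp":[0.08,-0.041,0],"rotation":[0,0,0]},
    {"dp":[0.16,-0.082,0],"rotation":[0,0,0]},
    {"dp":[0.24,-0.122,0],"rotation":[0.07,0.14,0]},
    {"dp":[0.24,-0.122,0],"rotation":[0.145,0.285,0]},
    {"dp":[0.24,-0.122,0],"rotation":[0.16,0.32,0]},
    {"dp":[0.24,-0.122,0],"rotation":[0.16,0.32,0]},
  ],
)

```text
clock: 12.43
position: [0.4299, -0.0385, 0.0733]
ee_rot: [-0.02, 0.968, -0.234, -0.088]
contact_force: [-0.7, 0.6, -0.6]
width: 0.0004
```

```bash
python3 tip.py; ls -t pics|head -1
```

```text
12.4833 tcp [0.07273798 0.04555431 0.07335678] [ 0.41371772  0.64571509 -0.4751481 ] 0.0001712929847749591
fin face x (5,25,50) [0.0994 0.1001 0.1007] 157
tip tool z max [-0.018 -0.015]
tip_12.48.png
```

View pics/tip_12.48.png

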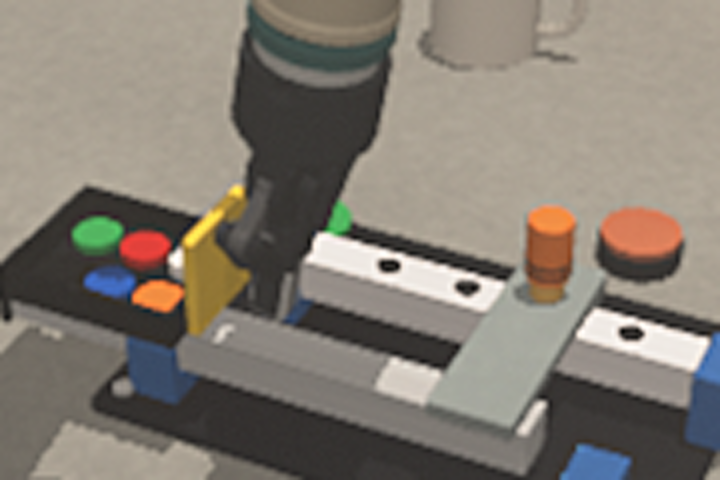

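Emit:
send_rows(
  deltas=[
    {"dp":[-0.06,0.03,0],"rotation":[0,0,0]},
    {"dp":[-0.12,0.061,0],"rotation":[0,0,0]},
    {"dp":[-0.17,0.087,0],"rotation":[0,0,0]},
    {"dp":[-0.21,0.107,0],"rotation":[0,0,0]},
    {"dp":[-0.24,0.122,0],"rotation":[0,0,0]},
    {"dp":[-0.27,0.138,0],"rotation":[0,0,0]},
    {"dp":[-0.27,0.138,0],"rotation":[0,0,0]},
  ],
)

```text
clock: 13.07
position: [0.4113, -0.0288, 0.0748]
ee_rot: [-0.016, 0.97, -0.233, -0.069]
contact_force: [20.9, -15.5, -17.7]
width: 0.0002
```

```bash
python3 tip.py; ls -t pics|head -1; python3 -c "
from rig import monitor
s=monitor.get_state();print(s['moment'],s['ee_rot'])"
```

```text
13.1167 tcp [0.09223512 0.04524164 0.07481801] [ 21.66293178 -15.26636145 -17.18923339] -7.05206610678466e-05
fin face x (5,25,50) [0.1006 0.1014 0.102 ] 78
tip tool z max [-0.016 -0.014]
tip_13.12.png
[-2.8798823  -4.09005997  0.20082155] [-0.01592549  0.9699297  -0.23277694 -0.06926504]
```

```bash
python3 - <<'E'
from h import *
import pickle
D=pickle.load(open('p0.pkl','rb'))
o=np.array([.5141,-.0304]);a=np.array([-.8906,.4547]);b=np.array([-.4547,-.8906])
def st(X): d=X[...,:2]-o; return np.stack([d@a,d@b,X[...,2]],-1)
f=lambda u,v:(230+u/2.8,150+v/2.8)
for nm,q,z in (('ball',(239,453),.06),('cap',(194,547),.06),('trayfrontL',(214,415),.094),('trayfrontR',(302,455),.094)): print(nm,st(ray_z(D['top'],*f(*q),z)).round(4))
E
```

```text
ball [0.1505 0.0454 0.06  ]
cap [0.2365 0.0471 0.06  ]
trayfrontL [0.1311 0.013  0.094 ]
trayfrontR [0.1273 0.0916 0.094 ]
```

Emit:
send_rows(
  deltas=[
    {"dp":[0.1,-0.05,0],"rotation":[0,0,0]},
    {"dp":[0.2,-0.1,0.05],"rotation":[0,0,0]},
    {"dp":[0.3,-0.153,0.2],"rotation":[0,0,0]},
    {"dp":[0.4,-0.2,0.4],"rotation":[-0.06,-0.12,0]},
    {"dp":[0.5,-0.25,0.6],"rotation":[-0.12,-0.24,0]},
    {"dp":[0.6,-0.3,0.8],"rotation":[-0.16,-0.32,0]},
    {"dp":[0.65,-0.33,1.0],"rotation":[-0.16,-0.32,0]},
    {"dp":[0.65,-0.33,1.0],"rotation":[-0.16,-0.32,0]},
  ],
)

```text
clock: 13.78
position: [0.4773, -0.0614, 0.1989]
ee_rot: [0.0, 0.972, -0.234, 0.005]
contact_force: [0.0, 0.5, 0.0]
width: 0.0003
```

```bash
python3 look.py 14; python3 tip.py; ls -t pics|head -1
```

```text
13.9333 tcp st [0.02263687 0.04515125 0.19360044] [-0.23693057 -0.2791496   0.37449218] 0.0002077476006543379
fin 0 0
knob 333 [-0.05606496 -0.03716547  0.12141711] 0.12429312791947787
13.9833 tcp [0.02277829 0.04526026 0.19296427] [-0.03569343  0.07574488 -0.94368729] 8.237250676634047e-05
fin face x (5,25,50) [0.0994 0.1002 0.1007] 238
tip tool z max [-0.016 -0.011]
tip_13.98.png
```

View pics/w_14.png

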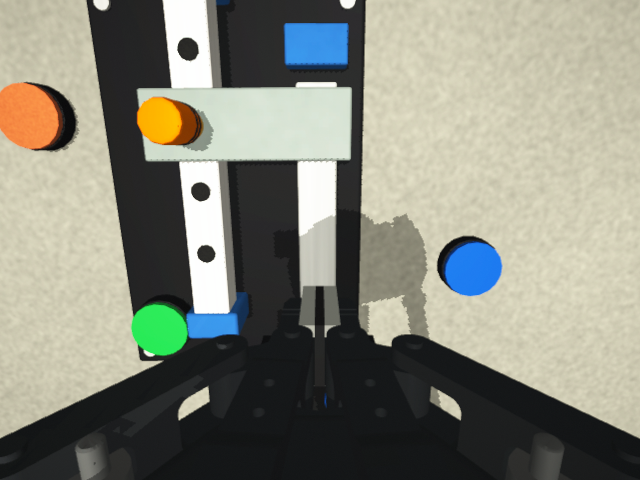

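View pics/top_14.png

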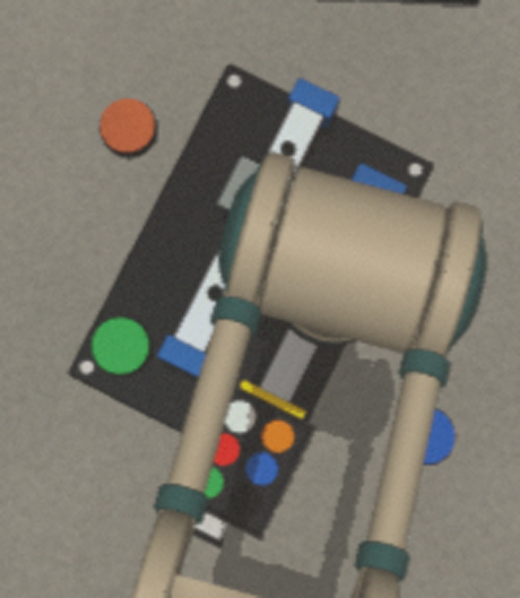

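Two explanations remain. Either the tray started at a non-zero travel and is now home (hard stop at 27 N), or it is stuck before the catch. I'll settle it with a gentle inward nudge on the fin's outer side: below the catch's 6 N it should barely move if home, and slide freely if not.

Emit:
send_rows(
  deltas=[
    {"dp":[-0.15,0.077,0],"rotation":[0,0,0]},
    {"dp":[-0.35,0.179,0],"rotation":[0,0,0]},
    {"dp":[-0.55,0.28,0],"rotation":[0,0,0]},
    {"dp":[-0.72,0.368,-0.05],"rotation":[0,0,0]},
    {"dp":[-0.79,0.403,-0.2],"rotation":[0,0,0]},
    {"dp":[-0.79,0.403,-0.4],"rotation":[0,0,0]},
    {"dp":[-0.79,0.403,-0.6],"rotation":[0,0,0]},
    {"dp":[-0.79,0.403,-0.78],"rotation":[0,0,0]},
    {"dp":[-0.79,0.403,-0.8],"rotation":[0,0,0]},
    {"dp":[-0.79,0.403,-0.8],"rotation":[0,0,0]},
  ],
)

```text
clock: 14.82
position: [0.378, -0.0122, 0.0963]
ee_rot: [0.0, 0.972, -0.235, -0.003]
contact_force: [1.2, -0.2, -0.8]
width: 0.0
```

```bash
python3 tip.py; ls -t pics|head -1
```

```text
14.8667 tcp [0.12783592 0.04531556 0.09748411] [ 0.21806555 -0.11206165 -0.45322039] -0.0002041183375268757
fin face x (5,25,50) [0.0995 0.1002 0.1007] 247
tip tool z max [0.008 0.012]
tip_14.87.png
```

Emit:
send_rows(
  deltas=[
    {"dp":[0.015,-0.008,0],"rotation":[0,0,0]},
    {"dp":[0.03,-0.015,0],"rotation":[0,0,0]},
    {"dp":[0.045,-0.023,0],"rotation":[0,0,0]},
    {"dp":[0.045,-0.023,0],"rotation":[0,0,0]},
  ],
)

```text
clock: 15.2
position: [0.3873, -0.0161, 0.0988]
ee_rot: [0.0, 0.972, -0.235, 0.001]
contact_force: [0.6, -0.2, -0.2]
width: -0.0002
```

Emit:
send_rows(
  deltas=[
    {"dp":[0.01,-0.005,0],"rotation":[0,0,0]},
    {"dp":[0.015,-0.008,0],"rotation":[0,0,0]},
    {"dp":[0.015,-0.008,0],"rotation":[0,0,0]},
  ],
)

```text
clock: 15.45
position: [0.388, -0.0167, 0.0982]
ee_rot: [0.0, 0.972, -0.235, 0.0]
contact_force: [-0.3, 0.5, -0.4]
width: 0.0
```

Emit:
send_rows(
  deltas=[
    {"dp":[0.008,-0.004,0],"rotation":[0,0,0]},
    {"dp":[0.015,-0.008,0],"rotation":[0,0,0]},
    {"dp":[0.015,-0.008,0],"rotation":[0,0,0]},
  ],
)

```text
clock: 15.7
position: [0.3892, -0.0174, 0.0979]
ee_rot: [-0.0, 0.972, -0.235, -0.001]
contact_force: [-0.7, 0.9, 1.8]
width: 0.0003
```

```bash
python3 tip.py;python3 tip.py; ls -t pics|head -1
```

```text
15.75 tcp [0.11723031 0.04521669 0.0979329 ] [-0.78879956  1.30503158  1.9180771 ] 6.789879651135909e-05
fin face x (5,25,50) [0.0981 0.0988 0.0994] 243
tip tool z max [0.01  0.012]
15.8 tcp [0.11718553 0.04520752 0.09795472] [-2.50813906  1.95837606  1.40211841] 0.00012953430042792524
fin face x (5,25,50) [0.0982 0.0989 0.0994] 246
tip tool z max [0.011 0.013]
tip_15.80.png
```

```bash
cat >> tip.py <<'E'
y=(cv2.inRange(hsv,(7,150,90),(17,255,255))>0)&(S[...,2]>.075)&(abs(S[...,1]+.045)<.03)&(S[...,2]<.15)
if y.sum(): print('knob side',S[y].mean(0).round(4),'col',np.where(y)[1].mean().round(2),'row',np.where(y)[0].mean().round(2),'zmax',S[y][:,2].max().round(4),y.sum())
E
python3 tip.py
```

```text
15.85 tcp [0.1171782  0.04519957 0.09794411] [-0.73673312  0.9297903   1.01017158] -0.0002131851552818225
fin face x (5,25,50) [0.0981 0.099  0.0994] 248
tip tool z max [0.01  0.012]
knob side [-0.059  -0.0388  0.1134] col 357.01 row 249.8 zmax 0.1248 162
```

Emit:
send_rows(
  deltas=[
    {"dp":[0.008,-0.004,0],"rotation":[0,0,0]},
    {"dp":[0.015,-0.008,0],"rotation":[0,0,0]},
    {"dp":[0.015,-0.008,0],"rotation":[0,0,0]},
  ],
)

```text
clock: 16.1
position: [0.3914, -0.0185, 0.0979]
ee_rot: [-0.0, 0.972, -0.235, -0.0]
contact_force: [-2.2, 1.8, 0.7]
width: 0.0
```

```bash
python3 tip.py
```

```text
16.15 tcp [0.11475326 0.04523015 0.09792253] [-1.68330011  2.04542949  1.0746772 ] 0.00015497333888184363
fin face x (5,25,50) [0.0958 0.0966 0.097 ] 239
tip tool z max [0.01  0.012]
knob side [-0.0618 -0.0386  0.1126] col 358.13 row 250.44 zmax 0.1249 169
```

Emit:
send_rows(
  deltas=[
    {"dp":[0.008,-0.004,0],"rotation":[0,0,0]},
    {"dp":[0.015,-0.008,0],"rotation":[0,0,0]},
    {"dp":[0.015,-0.008,0],"rotation":[0,0,0]},
  ],
)

```text
clock: 16.4
position: [0.3923, -0.019, 0.0979]
ee_rot: [-0.0, 0.972, -0.235, -0.001]
contact_force: [-3.6, 4.1, 2.9]
width: -0.0002
```

```bash
python3 tip.py;python3 - <<'E'
from h import *
import pickle
o=np.array([.5141,-.0304]);a=np.array([-.8906,.4547]);b=np.array([-.4547,-.8906])
def st(X): d=X[...,:2]-o; return np.stack([d@a,d@b,X[...,2]],-1)
for f in('p0.pkl','p1.pkl'):
    p=pickle.load(open(f,'rb'))['side'];S=st(cloud(p));hsv=cv2.cvtColor(p['color'],cv2.COLOR_RGB2HSV)
    y=(cv2.inRange(hsv,(7,150,90),(17,255,255))>0)&(S[...,2]>.075)&(abs(S[...,1]+.045)<.03)&(S[...,2]<.15)
    print(f,S[y].mean(0).round(4),'col',np.where(y)[1].mean().round(2),np.where(y)[0].mean().round(2),y.sum())
    print((proj(p,[*(o+a*-.06+b*-.045),.11])-proj(p,[*(o+a*-.059+b*-.045),.11])))
E
```

```text
16.45 tcp [0.11361613 0.04521405 0.0979063 ] [-4.19810825  2.56288732  3.45251595] -7.94952910494943e-05
fin face x (5,25,50) [0.0947 0.0954 0.096 ] 240
tip tool z max [0.01  0.012]
knob side [-0.0628 -0.0387  0.1127] col 358.56 row 250.5 zmax 0.1255 163
p0.pkl [-0.061  -0.0388  0.1127] col 357.83 250.28 166
[[0.42134202 0.11322631]]
p1.pkl [-0.0587 -0.0387  0.1132] col 356.84 249.85 161
[[0.42134202 0.11322631]]
```

The nudge settles it. With 5 N inwards the whole tube section moved back through its pin play (knob −1.7 mm) and the tray stayed fixed to it. The catch is therefore holding the tray: it is past the catch and home, having started at a non-zero travel. I'll reseat it outwards once more, then go to the knob.

Emit:
send_rows(
  deltas=[
    {"dp":[-0.04,0.02,0.05],"rotation":[0,0,0]},
    {"dp":[-0.04,0.02,0.25],"rotation":[0,0,0]},
    {"dp":[-0.04,0.02,0.5],"rotation":[0,0,0]},
    {"dp":[0,0,0.72],"rotation":[0,0,0]},
    {"dp":[0.12,-0.06,0.75],"rotation":[0,0,0]},
    {"dp":[0.28,-0.143,0.75],"rotation":[0,0,0]},
    {"dp":[0.4,-0.204,0.65],"rotation":[0,0,0]},
    {"dp":[0.42,-0.214,0.45],"rotation":[0,0,0]},
    {"dp":[0.42,-0.214,0.2],"rotation":[0,0,0]},
    {"dp":[0.42,-0.214,-0.05],"rotation":[0,0,0]},
    {"dp":[0.42,-0.214,-0.08],"rotation":[0,0,0]},
  ],
)

```text
clock: 17.37
position: [0.441, -0.0449, 0.0851]
ee_rot: [0.0, 0.972, -0.235, -0.003]
contact_force: [-1.2, 0.0, -1.5]
width: -0.0001
```

Emit:
send_rows(
  deltas=[
    {"dp":[-0.08,0.041,0],"rotation":[0,0,0]},
    {"dp":[-0.16,0.082,0],"rotation":[0,0,0]},
    {"dp":[-0.2,0.102,0],"rotation":[0,0,0]},
    {"dp":[-0.23,0.117,0],"rotation":[0,0,0]},
    {"dp":[-0.26,0.133,0],"rotation":[0,0,0]},
    {"dp":[-0.29,0.148,0],"rotation":[0,0,0]},
    {"dp":[-0.29,0.148,0],"rotation":[0,0,0]},
  ],
)

```text
clock: 17.95
position: [0.4148, -0.0301, 0.0905]
ee_rot: [0.001, 0.972, -0.234, 0.008]
contact_force: [8.8, -7.3, -6.7]
width: 0.0001
```

```bash
python3 tip.py
```

```text
18.0 tcp [0.08857555 0.0449139  0.09046907] [ 8.20477387 -6.92127278 -6.57225016] 0.00011483884236681682
fin face x (5,25,50) [0.0975 0.1005 0.1011] 114
tip tool z max [-0.017 -0.011]
knob side [-0.0588 -0.0387  0.1128] col 356.86 row 249.99 zmax 0.126 167
```

Emit:
send_rows(
  deltas=[
    {"dp":[0.12,-0.06,0],"rotation":[0,0,0]},
    {"dp":[0.22,-0.11,0.1],"rotation":[0,0,0]},
    {"dp":[0.3,-0.15,0.35],"rotation":[0,0,0]},
    {"dp":[0.45,-0.15,0.6],"rotation":[0,0,0]},
    {"dp":[0.65,-0.1,0.8],"rotation":[0,0,0]},
    {"dp":[0.85,-0.03,0.9],"rotation":[0,0,0]},
    {"dp":[1.0,0.05,0.95],"rotation":[0,0,0]},
  ],
  fingers=-1,
)

```text
clock: 18.58
position: [0.532, -0.0215, 0.2063]
ee_rot: [-0.0, 0.972, -0.235, 0.004]
contact_force: [0.7, 0.2, -0.1]
width: 0.0834
```

Emit:
send_rows(
  deltas=[
    {"dp":[0.15,0,0],"rotation":[0,0,0]},
    {"dp":[0.3,0,0],"rotation":[0,0,0]},
    {"dp":[0.45,0,0],"rotation":[0,0,0]},
    {"dp":[0.54,0.01,0],"rotation":[0,0,0]},
    {"dp":[0.54,0.01,0],"rotation":[0,0,0]},
    {"dp":[0.54,0.01,0],"rotation":[0,0,0]},
  ],
)

```text
clock: 19.08
position: [0.593, -0.02, 0.2025]
ee_rot: [0.0, 0.972, -0.235, -0.001]
contact_force: [-1.3, -0.6, -0.8]
width: 0.0854
```

```bash
python3 tip.py; python3 look.py 18; ls -t pics|head -4
```

```text
19.1333 tcp [-0.06504788 -0.0448594   0.20245058] [-0.21155154 -0.69076274  0.46797776] 0.08503114313029202
fin face x (5,25,50) [0.0993 0.1    0.1006] 241
tip tool z max [-0.024 -0.022]
knob side [-0.0592 -0.0385  0.1127] col 357.02 row 250.15 zmax 0.1251 164
19.2833 tcp st [-0.06514992 -0.04473565  0.20268293] [-0.09864198 -0.21039941 -1.1811054 ] 0.08527938510398822
fin 0 0
knob 1256 [-0.05968778 -0.04742859  0.1236779 ] 0.12592097683214448
w_18.png
side_18.png
top_18.png
tip_19.13.png
```

View pics/w_18.png

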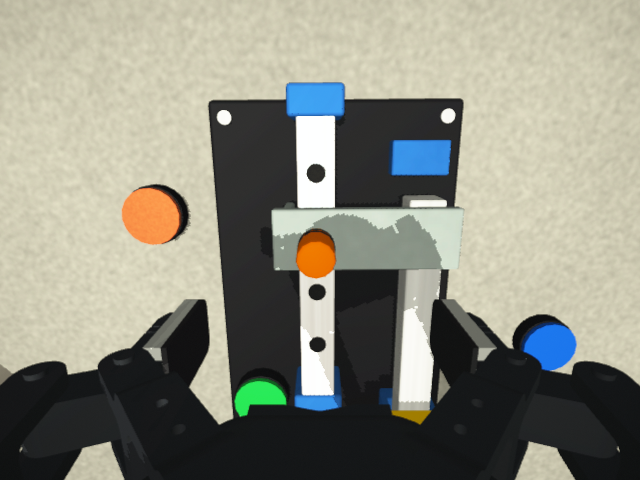

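The wrist view shows the open jaws at (180,340) and (455,340), straddling the knob line with the knob at (316,253). Next: centre and descend.

Emit:
send_rows(
  deltas=[
    {"dp":[-0.05,0.027,-0.1],"rotation":[0,0,0]},
    {"dp":[-0.05,0.027,-0.3],"rotation":[0,0,0]},
    {"dp":[-0.05,0.027,-0.5],"rotation":[0,0,0]},
    {"dp":[-0.05,0.027,-0.7],"rotation":[0,0,0]},
    {"dp":[-0.05,0.027,-0.9],"rotation":[0,0,0]},
    {"dp":[-0.05,0.027,-1.0],"rotation":[0,0,0]},
    {"dp":[-0.05,0.027,-1.0],"rotation":[0,0,0]},
    {"dp":[-0.05,0.027,-1.0],"rotation":[0,0,0]},
  ],
)

```text
clock: 19.95
position: [0.5868, -0.017, 0.0823]
ee_rot: [0.0, 0.972, -0.235, -0.001]
contact_force: [0.4, 0.3, 0.7]
width: 0.0853
```

```bash
python3 tip.py; python3 look.py 20; ls -t pics|head -4
```

```text
20.0 tcp [-0.05964035 -0.04534496  0.08327879] [ 0.55521741 -0.27673283  0.56538685] 0.08548238709400122
fin face x (5,25,50) [0.0994 0.1001 0.1007] 242
tip tool z max [-0.023 -0.007]
knob side [-0.0636 -0.0391  0.1105] col 358.92 row 251.3 zmax 0.1244 104
20.15 tcp st [-0.06029222 -0.04565058  0.08399464] [-0.2112069  -0.0505784   0.91068048] 0.0857057912111381
fin 0 0
knob 4349 [-0.06034759 -0.04730479  0.12364274] 0.12621159270111723
w_20.png
side_20.png
top_20.png
tip_20.00.png
```

View pics/side_20.png

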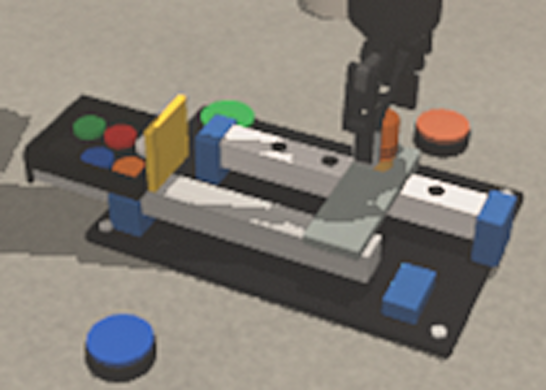

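View pics/w_20.png

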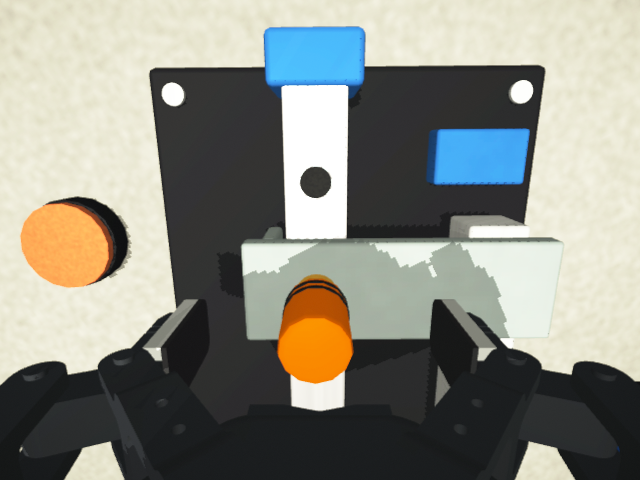

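Emit:
send_rows(
  deltas=[
    {"dp":[0,0,-0.05],"rotation":[0,0,0]},
    {"dp":[0,0,-0.09],"rotation":[0,0,0]},
    {"dp":[0,0,-0.09],"rotation":[0,0,0]},
  ],
)

```text
clock: 20.4
position: [0.5868, -0.0169, 0.0708]
ee_rot: [0.0, 0.972, -0.235, -0.001]
contact_force: [-0.0, 0.3, -0.1]
width: 0.0854
```

Emit:
send_rows(
  deltas=[
    {"dp":[0,0,0],"rotation":[0,0,0]},
    {"dp":[0,0,0],"rotation":[0,0,0]},
    {"dp":[0,0,0],"rotation":[0,0,0]},
    {"dp":[0,0,0],"rotation":[0,0,0]},
    {"dp":[0,0,0],"rotation":[0,0,0]},
    {"dp":[0,0,0],"rotation":[0,0,0]},
    {"dp":[0,0,0],"rotation":[0,0,0]},
    {"dp":[0,0,0],"rotation":[0,0,0]},
  ],
  fingers=1,
  grip_force=60,
)

```text
clock: 21.07
position: [0.5887, -0.0156, 0.0722]
ee_rot: [-0.001, 0.972, -0.235, 0.001]
contact_force: [2.1, 3.6, 2.2]
width: 0.0258
```

```bash
python3 tip.py; python3 look.py 21; ls -t pics|head -1
```

```text
21.1167 tcp [-0.05970728 -0.04712045  0.07223247] [1.76286625 5.26872357 1.55750837] 0.02571861532852011
fin face x (5,25,50) [0.099  0.0999 0.1004] 245
tip tool z max [-0.016 -0.013]
knob side [-0.0683 -0.047   0.1146] col 362.29 row 248.47 zmax 0.1232 17
21.2667 tcp st [-0.05971843 -0.04711533  0.0722413 ] [2.25725225 5.45542151 1.20137703] 0.026020680097502583
fin 0 0
knob 5499 [-0.06119969 -0.04759881  0.12362679] 0.12603850434226138
w_21.png
```

View pics/w_21.png

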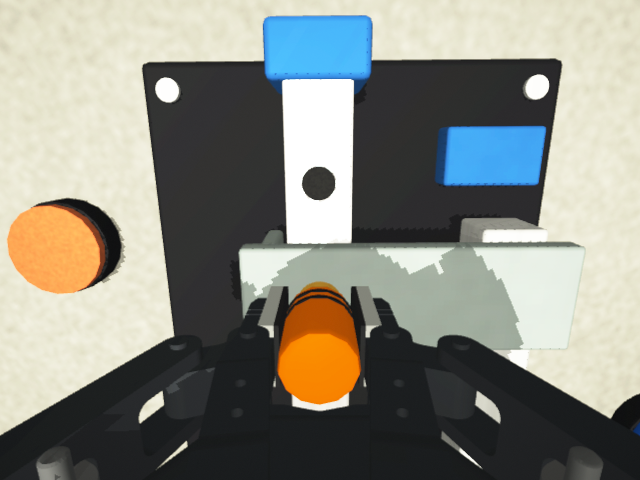

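View pics/side_21.png

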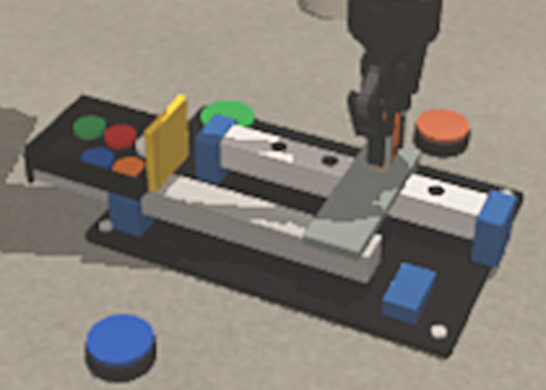

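The jaws hold the knob: width 26 mm, and the wrist view shows the pads on both sides at (268,330) and (370,330). Now lift the pin.

Emit:
send_rows(
  deltas=[
    {"dp":[0,0,0.03],"rotation":[0,0,0]},
    {"dp":[0,0,0.06],"rotation":[0,0,0]},
    {"dp":[0,0,0.09],"rotation":[0,0,0]},
    {"dp":[0,0,0.12],"rotation":[0,0,0]},
    {"dp":[0,0,0.15],"rotation":[0,0,0]},
    {"dp":[0,0,0.16],"rotation":[0,0,0]},
    {"dp":[0,0,0.16],"rotation":[0,0,0]},
  ],
)

```text
clock: 21.85
position: [0.5886, -0.0156, 0.0898]
ee_rot: [-0.001, 0.972, -0.235, 0.0]
contact_force: [4.5, 4.2, -8.0]
width: 0.0259
```

```bash
python3 tip.py; python3 look.py 22
```

```text
21.9 tcp [-0.05960847 -0.04708354  0.08960663] [ 4.36432192  4.09224143 -9.23080477] 0.025584448675228945
fin face x (5,25,50) [0.0991 0.0999 0.1005] 237
tip tool z max [-0.014 -0.009]
knob side [-0.0684 -0.0455  0.1262] col 362.42 row 244.5 zmax 0.1412 26
22.05 tcp st [-0.05962925 -0.04707134  0.08947963] [ 4.94808005  3.72286471 -8.86396628] 0.025662265612880167
fin 0 0
knob 2610 [-0.06949232 -0.0475977   0.13183512] 0.13999631448212194
```

View pics/w_22.png

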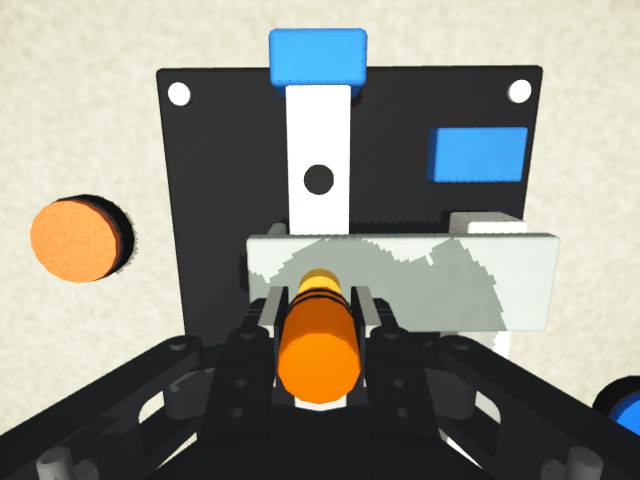

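Lifted about 17 mm with a −9 N spring pull, and the brass pin is showing at (320,280). Now slide one hole outwards.

Emit:
send_rows(
  deltas=[
    {"dp":[-0.03,0.015,0],"rotation":[0,0,0]},
    {"dp":[-0.075,0.038,0],"rotation":[0,0,0]},
    {"dp":[-0.12,0.061,0],"rotation":[0,0,0]},
    {"dp":[-0.165,0.084,0],"rotation":[0,0,0]},
    {"dp":[-0.21,0.107,0],"rotation":[0,0,0]},
    {"dp":[-0.255,0.13,0],"rotation":[0,0,0]},
    {"dp":[-0.3,0.153,0],"rotation":[0,0,0]},
    {"dp":[-0.335,0.171,0],"rotation":[0,0,0]},
    {"dp":[-0.36,0.184,0],"rotation":[0,0,0]},
    {"dp":[-0.367,0.187,0],"rotation":[0,0,0]},
    {"dp":[-0.367,0.187,0],"rotation":[0,0,0]},
  ],
)

```text
clock: 22.97
position: [0.5439, 0.007, 0.0896]
ee_rot: [-0.001, 0.972, -0.235, -0.0]
contact_force: [3.8, 4.0, -8.6]
width: 0.0253
```

```bash
python3 tip.py; python3 look.py 23
```

```text
23.0167 tcp [-0.0095466  -0.04685658  0.0895929 ] [ 3.6537124   4.56753075 -8.79568642] 0.02539874669714346
fin face x (5,25,50) [0.149  0.1498 0.1505] 260
tip tool z max [-0.014 -0.009]
knob side [-0.0176 -0.0461  0.1301] col 341.19 row 237.27 zmax 0.1404 26
23.1667 tcp st [-0.00956832 -0.0468825   0.08954084] [ 3.3219263   4.46956526 -9.53725364] 0.02565728654325606
fin 0 0
knob 2438 [-0.01966969 -0.04771715  0.13170387] 0.1399995345618497
```

View pics/w_23.png

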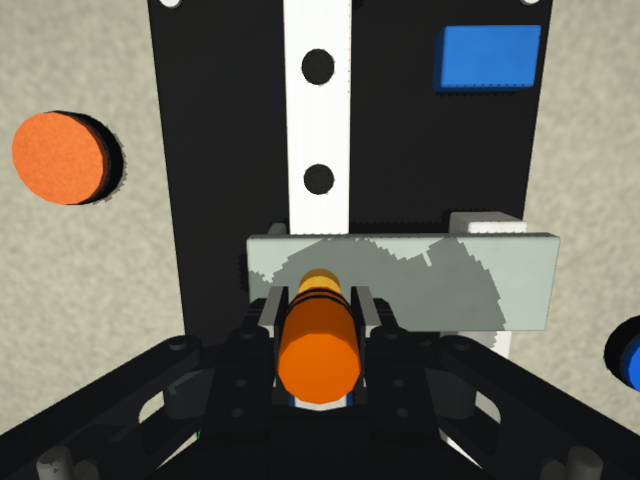

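View pics/side_23.png

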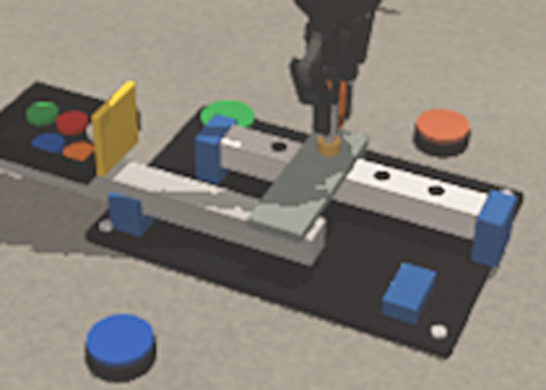

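Both the TCP and the fin moved 50 mm, and the tray stayed with the section. Now lower the pin.

Emit:
send_rows(
  deltas=[
    {"dp":[0,0,-0.03],"rotation":[0,0,0]},
    {"dp":[0,0,-0.06],"rotation":[0,0,0]},
    {"dp":[0,0,-0.09],"rotation":[0,0,0]},
    {"dp":[0,0,-0.12],"rotation":[0,0,0]},
    {"dp":[0,0,-0.15],"rotation":[0,0,0]},
    {"dp":[0,0,-0.165],"rotation":[0,0,0]},
    {"dp":[0,0,-0.165],"rotation":[0,0,0]},
  ],
)

```text
clock: 23.75
position: [0.5449, 0.0065, 0.0722]
ee_rot: [-0.001, 0.972, -0.235, 0.001]
contact_force: [0.2, 4.7, 5.3]
width: 0.0257
```

```bash
python3 tip.py; python3 look.py 24
```

```text
23.8 tcp [-0.01069735 -0.04689535  0.07219459] [0.94768892 4.8466701  4.51821089] 0.02564292702112918
fin face x (5,25,50) [0.1481 0.149  0.1496] 260
tip tool z max [-0.018 -0.015]
knob side [-0.0181 -0.0462  0.1117] col 341.13 row 244.1 zmax 0.124 31
23.95 tcp st [-0.010681   -0.04689862  0.07218518] [0.88891095 4.65833733 5.24080137] 0.025488992992885703
fin 0 0
knob 4695 [-0.01048619 -0.04765588  0.12372987] 0.12568912611745955
```

View pics/w_24.png

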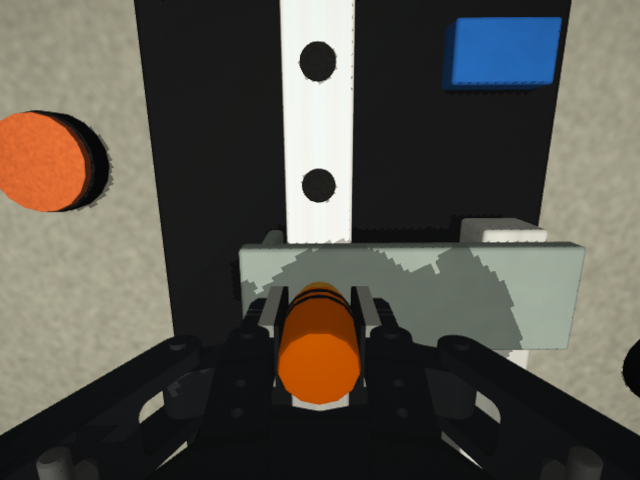

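View pics/side_24.png

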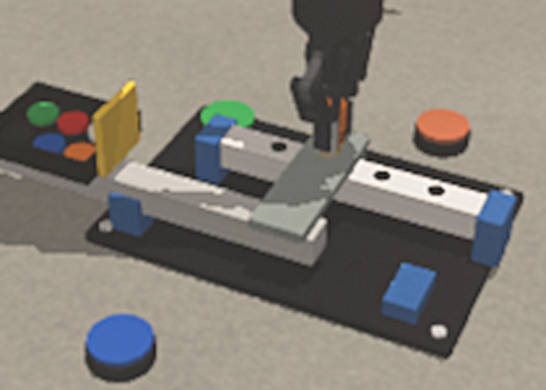

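Emit:
send_rows(
  deltas=[
    {"dp":[0,0,0],"rotation":[0,0,0]},
    {"dp":[0,0,0],"rotation":[0,0,0]},
    {"dp":[0,0,0],"rotation":[0,0,0]},
    {"dp":[0,0,0],"rotation":[0,0,0]},
  ],
)

```text
clock: 24.28
position: [0.5449, 0.0065, 0.0722]
ee_rot: [-0.001, 0.972, -0.235, 0.001]
contact_force: [1.7, 5.1, 4.9]
width: 0.0255
```

```bash
python3 tip.py; python3 -c "
from rig import manip
print(manip.sign_off())"
```

```text
24.3333 tcp [-0.01068665 -0.04689718  0.07219552] [1.82902902 4.48289524 4.827863  ] 0.025670226024001427
fin face x (5,25,50) [0.1483 0.149  0.1495] 257
tip tool z max [-0.018 -0.014]
knob side [-0.0183 -0.0449  0.113 ] col 341.0 row 243.94 zmax 0.1429 32
the job is handed in; nothing more can be done
None
```

I pushed the tray to its end stop, lifted the knob about 17 mm, slid the section one hole outwards and let the pin drop. I handed in at about 24 s, still gripping the knob. `sign_off` reports no verdict.

**Last checks**
- **Pin:** the TCP height is back to the 0.0722 m it had when I gripped the knob. The knob top is at about 0.124 m, so the pin is down.
- **Section:** it moved about 49 mm from where I gripped the knob. Before gripping, it sat between 0 and 2 mm outwards in its pin play, so travel is about 49–51 mm.
- **Tray:** the fin moved with the section by the same 49 mm, so the tray kept its place on the tube.
- **Grip:** the fingers stand at 26 mm on the 27 mm knob, with the grip set to 60 N.
- **Bystanders:** the pots looked unmoved in the last pictures. I never went near the cups or the mug, but I did not re-measure any of them.

**Disagreements**
- **Fingertips:** the text puts them 19 mm ahead of the TCP. Two cameras showed them about 13 mm behind it when shut, so my first push only grazed the top of the fin. I worked from the measured figure after that.
- **Tray travel:** the tray moved only about 87–89 mm before a stop that held at 27 N, not 100 mm. I took it to be home, starting from a non-zero travel. A 5 N push back moved the whole section through its pin play and left the tray in place, and I then pushed it outwards once more. Home is therefore inferred, because the joint value itself cannot be read.

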